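Make up a marrow kit and a blood-film kit

ROBOT

A 6-joint arm with a two-finger parallel gripper is mounted at the origin on the work surface. World frame = base frame: x ahead of the robot, y to its left, z up, the work surface at z = 0. Lengths are in mm, angles in rad, forces in N, time in s.
With the tool pointing down it reaches from about 275 to 1000 mm from the base axis. Payload 8.4 kg.
Tool frame: the origin (TCP) lies at the centre of the arm's flange, where the gripper is bolted on; the fingertips stand r.tip_extent ahead of it and the grasp point (between the pads) lies 155 mm ahead of it (r.tip_extent is the distance from the TCP to the fingertips, in mm); z points along the fingers, y is the direction in which the jaws open and shut (so a half turn about z gives the same grasp; the last joint's range is limited). The gripper opens to 85 mm and grips with 20 to 120 N. Pads are 22 mm wide; open, the fingers measure 114 mm over their backs; the gripper's body (76 mm by 85 mm) begins 54 mm behind the grasp point. The pads swing forward as they close: fully open they stand 13 mm farther back than shut.
Start: joints at [-1.336, 0.353, 1.633, -0, 1.155, -0.002], TCP at [146.619, -607.563, 404.681] pointing down, gripper open.
Joint ranges: [-2.63, 2.63], [-0.92, 2.1], [0.06, 2.66], [-1.3, 4.44], [0, 2.69], [-3.02, 3.02]. Speed limits (rad/s): [2.22, 2.22, 2.79, 3.14, 3.14, 3.14].

INTERFACE

Orientations are given as [roll, pitch, yaw] about the fixed x, y, z axes, in that order (R = Rz(yaw) Ry(pitch) Rx(roll)).
In Python, from rig import sense, grab_frame, job, r gives the robot as it stands. The module is installed in compiled form; this text tells all that it offers.
- The arm moves only by the shell command python3 -m creep 'ROWS' [FORCE]. ROWS is JSON, a list of rows, each a list of 7 numbers: the turn, a rotation vector about the tool's x, y, z in rad, then the shift along the tool's x, y, z in mm, then the closure, from 0 (fully open) to 1 (shut). In form: [[wx, wy, wz, dx, dy, dz, fingers], ...]. A call has 1 to 10 rows; each row shifts and turns the pose as measured when the row begins, along the tool's axes as they then stand; what a row does not reach is not made up. A row lasts 1/12 s, in which the tool goes at most 41.7 mm and 7.16 degrees, less where a joint would pass 70% of its speed; a pose out of reach is approached as far as the arm can. A call with a gripper value outside its range is refused whole. The fingers move at their own pace and stop on an object; FORCE is the grip in N (left out, the last holds). Time passes only in rows, so rows that do not move let the fingers close. It gives the time, the measured TCP pose, the force and the opening at its end, in the units of the state.
- sense(): the state, without advancing time (a new reading comes with each control period).
- grab_frame(name): name is "scene" or "top"; returns a dict with "color" (400x640x3 uint8, red, green, blue), "mtx" (3x3 intrinsics, pixels), "T" (4x4, takes a point from camera to world coordinates). Camera axes: x right, y down, z forward; pixel columns grow to the right and rows downward; lengths in mm; the calibration is good to about 2 mm. A picture is of the moment at which its call begins. There is no depth.
- job.sign_off(): hands the job in, once; it reports no verdict.
The state is a dict: "clock": time; "qpos": joint angles; "qvel": joint speeds; "joint_efforts": joint torques, N m; "eef_pos": TCP position; "tcp_rot": TCP orientation; "contact_force": force on the tool from outside, world axes, zero at the start; "wrist_torque": the same for the moment, N m; "opening": opening from 0.0 (shut) to 1.0 (fully open).
Only numpy, scipy, OpenCV 4.12 (cv2) and the standard library are available. Lean on these libraries where they do the work, as an engineer would, in place of code of your own. Each camera call takes 0.05 s, during which the arm holds its last target.

TASK

Make up the two bedside sampling kits from the stock on the bench mat: the marrow kit in the blue tray gets the green-capped container, the yellow-capped container and the pink slide mailer; the blood-film kit in the orange tray gets the purple-capped container and the white slide mailer. Stand each container upright down in a round well of its tray (either well) and lay each mailer flat down in the long pocket. The containers are filled, so never tip one over, and leave the red-capped container standing where it is.

Things in the scene. Friction and masses are not known exactly. Their poses are not given: they have to be found in the camera images.
- green_container: Upright plastic specimen container with a green screw cap: 70 mm tall in all; body 31 mm across and pale with a white label, cap 34 mm across and 17 mm high at the top; about 45 g, stands loose on the bench. Origin: centre of the underside; z up along its axis.
- yellow_container: Upright plastic specimen container with a yellow screw cap: 70 mm tall in all; body 31 mm across and pale with a white label, cap 34 mm across and 17 mm high at the top; about 45 g, stands loose on the bench. Origin: centre of the underside; z up along its axis.
- purple_container: Upright plastic specimen container with a purple screw cap: 70 mm tall in all; body 31 mm across and pale with a white label, cap 34 mm across and 17 mm high at the top; about 45 g, stands loose on the bench. Origin: centre of the underside; z up along its axis.
- red_container: Upright plastic specimen container with a red screw cap: 70 mm tall in all; body 31 mm across and pale with a white label, cap 34 mm across and 17 mm high at the top; about 45 g, stands loose on the bench. Origin: centre of the underside; z up along its axis. Not part of either kit.
- pink_mailer: Pink plastic slide mailer (a closed box for microscope slides), lying flat and loose: 86 mm long (its x axis), 34 mm wide (its y axis), 24 mm high, about 40 g; same use either way round. Origin: centre of the underside; z up.
- white_mailer: White plastic slide mailer (a closed box for microscope slides), lying flat and loose: 86 mm long (its x axis), 34 mm wide (its y axis), 24 mm high, about 40 g; same use either way round. Origin: centre of the underside; z up.
- blue_tray: Blue kit tray fixed to the bench, 140 (x) by 136 (y) by 14 mm high. Origin: centre of the underside, z up. Its face has recesses 8 mm deep (floors at z = 6 mm): a pocket 102 (x) by 50 mm (y) centred at (0, -35) mm for a mailer laid flat along the tray's x, and two round wells 50 mm across centred at (-33, 34) and (33, 34) mm for an upright container each.
- orange_tray: Orange kit tray fixed to the bench, 140 (x) by 136 (y) by 14 mm high. Origin: centre of the underside, z up. Its face has recesses 8 mm deep (floors at z = 6 mm): a pocket 102 (x) by 50 mm (y) centred at (0, -35) mm for a mailer laid flat along the tray's x, and two round wells 50 mm across centred at (-33, 34) and (33, 34) mm for an upright container each.
There are look-alikes about, which are no part of the job. There is more than one size of the white_mailer; the job needs the smallest.

How it is judged:
By the outcome, as a careful person would: the job done as asked, in the order asked, and still so for the second after the job is handed in, with the robot touching nothing.
It also fails if it takes over 131 s, if anything falls off the work surface, if the arm or the gripper's body presses on something with over 40 N, if the wrist force passes 120 N, or if a joint passes its speed limit or range.

## Working session

There is one attempt and no reset: what is moved stays moved. The work goes in short steps, Python scripts to look and compute and a shell command to move; the robot and the scene stay as the last step left them, time stands still between calls to the robot, and variables do not carry over. Pictures are saved under pics/ and viewed, and the job is handed in when it is done.

```bash
mkdir -p pics; python3 - <<'E'
from rig import sense, grab_frame, job, r
import cv2
s=sense(); print(s); print(r.tip_extent)
for n in("scene","top"):
    f=grab_frame(n); cv2.imwrite(f"pics/{n}0.png",f["color"][:,:,::-1]); print(n,f["mtx"],f["T"])
E
```

```text
{'clock': 0.0, 'qpos': array([-1.33637186e+00,  3.53675730e-01,  1.63413467e+00, -5.47745988e-06,
        1.15519810e+00, -2.39988764e-03]), 'qvel': array([-8.91802323e-04,  7.22032231e-04,  6.28209189e-05,  4.35576390e-04,
       -1.50559249e-03, -1.35118026e-03]), 'joint_efforts': array([-1.77004971e-03, -6.05254698e+01, -3.42070842e+01, -1.23486579e-04,
        9.04038985e-03,  2.19138542e-05]), 'eef_pos': array([ 146.58083748, -607.32938922,  403.94405414]), 'tcp_rot': array([-3.14017680e+00,  1.61018429e-06,  2.36826572e-01]), 'contact_force': array([-0.61269058,  0.41350917,  1.00422648]), 'wrist_torque': array([-0.02114277,  0.01322301,  0.00629721]), 'opening': 1.0011648280250176}
173.4
scene [[457.33465036   0.         321.25471614]
 [  0.         457.33465036 206.37346735]
 [  0.           0.           1.        ]] [[-7.55045941e-01  5.08692854e-01 -4.13687330e-01  1.02044545e+03]
 [ 6.55481767e-01  6.00813781e-01 -4.57565792e-01  4.33182289e+02]
 [ 1.57886004e-02 -6.16647696e-01 -7.87080897e-01  7.86545150e+02]
 [ 0.00000000e+00  0.00000000e+00  0.00000000e+00  1.00000000e+00]]
top [[463.06313332   0.         318.87653975]
 [  0.         463.06313332 194.75566612]
 [  0.           0.           1.        ]] [[-2.92220813e-02 -9.71829037e-01  2.33868322e-01  4.42987012e+02]
 [-9.99552433e-01  2.69115667e-02 -1.30653027e-02 -6.45095711e+00]
 [ 6.40347759e-03 -2.34145446e-01 -9.72180490e-01  9.00406059e+02]
 [ 0.00000000e+00  0.00000000e+00  0.00000000e+00  1.00000000e+00]]
```

View pics/scene0.png

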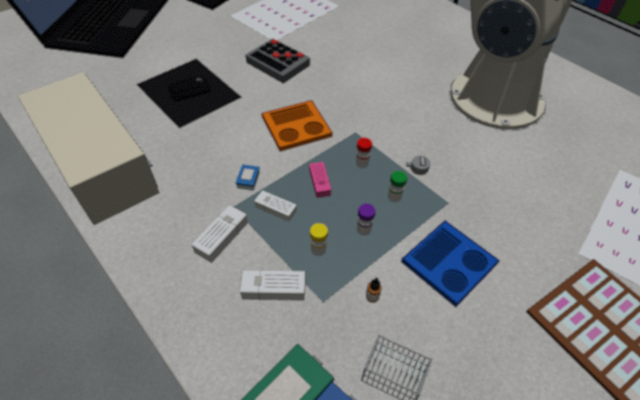

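View pics/top0.png

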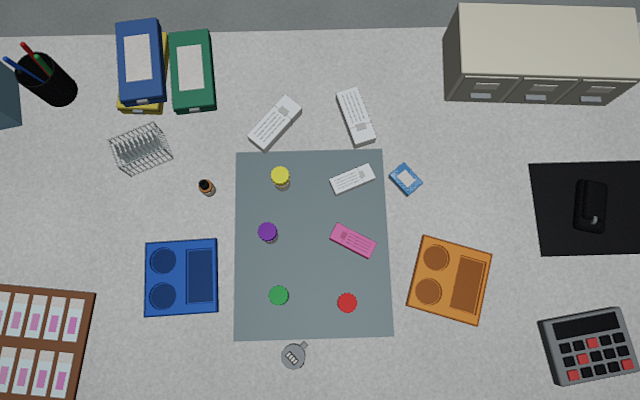

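Look-alikes: white mailers in the top view at (352,179) on the mat, and (275,122) and (355,116) off it; I need the smallest. The caps are yellow (280,176), purple (267,231), green (278,295) and red (347,302), with red left alone. The amber dropper bottle (206,187), the blue card (405,179) and the grey thing (293,356) aren't part of the job. I'll measure these now.

```bash
cat > h.py <<'E'
import numpy as np, cv2
from rig import sense, grab_frame, job, r
def ray(f,u,v,z):
    d=np.linalg.inv(f["mtx"])@np.array([u,v,1.]); d=f["T"][:3,:3]@d; o=f["T"][:3,3]
    return (o+d*(z-o[2])/d[2])
HS=dict(yellow=((22,110,90),(33,255,255)),purple=((130,90,50),(150,255,255)),green=((55,90,60),(85,255,255)),
 pink=((155,110,100),(172,255,255)),red=((173,150,90),(180,255,255)),blue=((105,120,60),(120,255,255)),orange=((8,130,90),(20,255,255)))
def blobs(f,c,amin=60):
    hsv=cv2.cvtColor(f["color"],cv2.COLOR_RGB2HSV)
    m=cv2.inRange(hsv,HS[c][0],HS[c][1])
    cs,_=cv2.findContours(m,cv2.RETR_EXTERNAL,cv2.CHAIN_APPROX_NONE)
    return sorted([k for k in cs if cv2.contourArea(k)>=amin],key=cv2.contourArea,reverse=True)
def project(f,P):
    T=np.linalg.inv(f["T"]); p=T[:3,:3]@np.asarray(P,float)+T[:3,3]; q=f["mtx"]@p; return q[:2]/q[2]
E
python3 - <<'E'
from h import *
np.set_printoptions(precision=1,suppress=True)
F={n:grab_frame(n) for n in("top","scene")}
for c in("yellow","purple","green","red","pink"):
    for n,f in F.items():
        for k in blobs(f,c,25):
            (u,v),_=cv2.minEnclosingCircle(k)
            M=cv2.moments(k); u2,v2=M["m10"]/M["m00"],M["m01"]/M["m00"]
            print(c,n,cv2.contourArea(k),(round(u2),round(v2)),ray(f,u2,v2,65 if c!="pink" else 20)[:2])
f=F["top"]
hsv=cv2.cvtColor(f["color"],cv2.COLOR_RGB2HSV)
m=cv2.inRange(hsv,(0,0,195),(180,40,255)); cv2.imwrite("pics/wm.png",m)
for (u,v) in((352,179),(275,122),(355,116)): print(hsv[v,u],hsv[v-14:v+15:7,u-14:u+15:7,2].tolist())
crop=f["color"][80:350,120:510,::-1]
cv2.imwrite("pics/crop0.png",cv2.resize(crop,None,fx=2,fy=2,interpolation=cv2.INTER_CUBIC))
for c in("blue","orange"):
    for k in blobs(f,c,1500): 
        print(c,cv2.minAreaRect(k),cv2.contourArea(k)); 
        b=cv2.boxPoints(cv2.minAreaRect(k)); P=np.array([ray(f,*q,14) for q in b]); print(P[:,:2].tolist(),P.mean(0))
E
```

```text
yellow top 242.0 (280, 175) [683.7  54.7]
yellow top 132.5 (139, 106) [830.4 325.3]
yellow top 55.0 (164, 40) [973.  284.8]
yellow scene 205.5 (318, 231) [684.4  55.1]
purple top 258.5 (267, 231) [578.5  78.9]
purple scene 188.0 (366, 211) [579.5  79.8]
green top 3020.0 (191, 69) [907.7 229.1]
green top 277.0 (278, 295) [464.4  59.3]
green scene 1524.0 (297, 374) [886.6 239.4]
green scene 152.0 (399, 176) [462.6  59.1]
pink top 31.0 (343, 235) [574.5 -62.9]
pink top 26.0 (349, 247) [550.1 -71.9]
pink scene 412.5 (319, 177) [566.  -77.9]
pink scene 32.0 (561, 303) [428.2 444.3]
pink scene 28.5 (593, 278) [333.2 455.8]
[ 75   3 167] [[131, 131, 131, 125, 201], [132, 174, 193, 165, 198], [160, 177, 167, 195, 201], [196, 188, 207, 103, 132], [140, 133, 135, 132, 134]]
[ 75   3 163] [[170, 167, 200, 163, 198], [172, 199, 191, 200, 200], [199, 196, 163, 194, 105], [202, 177, 176, 131, 176], [193, 158, 166, 169, 171]]
[ 90   3 173] [[201, 176, 198, 197, 170], [79, 180, 176, 197, 177], [151, 200, 173, 167, 167], [173, 198, 200, 166, 195], [172, 64, 199, 196, 197]]
blue ((179.95999145507812, 
[... 406 characters left out ...]
413.3036308778578], [1060.4882286467653, 320.77137531823786], [869.2301378104082, 297.51382657828634], [863.9308941873305, 386.01149733867777]] [962.  354.4  14. ]
orange ((46.5, 342.0), (114.0, 93.0), 90.0) 7549.0
[[499.0004784763621, 583.631760553344], [493.9755205426112, 410.0809745834188], [294.62708167109537, 393.26470285224815], [299.621217559668, 557.5713267403581]] [396.8 486.1  14. ]
orange ((449.7941589355469, 280.32354736328125), (74.45843505859375, 75.42857360839844), 14.03624439239502) 5201.0
[[435.2665101245493, -171.4375247728432], [571.3176465391612, -216.76753398944174], [532.6027602470267, -352.46477581718324], [399.0109976384325, -302.6124079922924]] [ 484.5 -260.8   14. ]
```

View pics/crop0.png

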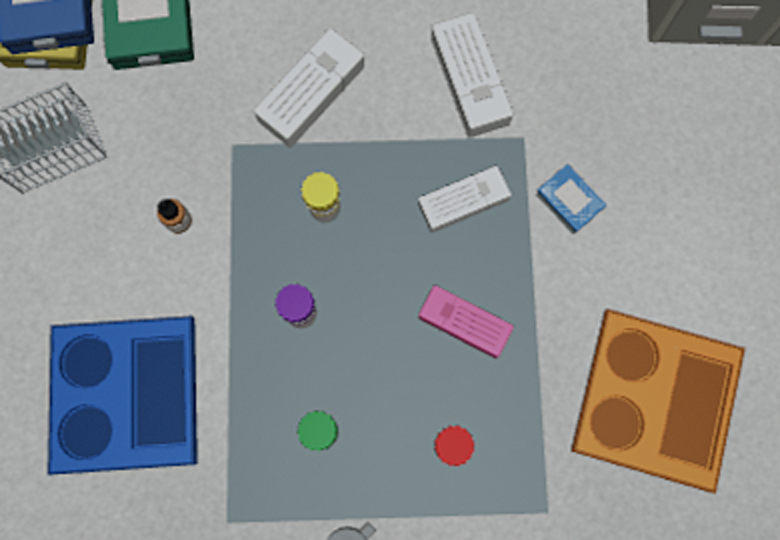

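The mat's mailer at (352,179) is clearly smaller than the two off the mat, so that's the one to use. Next I'll refine the mailer and tray poses.

```bash
python3 - <<'E'
from h import *
np.set_printoptions(precision=1,suppress=True)
F={n:grab_frame(n) for n in("top","scene")}
f=F["top"]
def rect(name,m,f,z):
    m=cv2.morphologyEx(m,cv2.MORPH_CLOSE,np.ones((5,5),np.uint8))
    cs,_=cv2.findContours(m,cv2.RETR_EXTERNAL,cv2.CHAIN_APPROX_NONE)
    for k in cs:
        if cv2.contourArea(k)<250: continue
        P=np.array([ray(f,*q[0],z)[:2] for q in k],np.float32)
        rr=cv2.minAreaRect(P); b=cv2.boxPoints(rr)
        e=[b[1]-b[0],b[2]-b[1]]; L=max(e,key=np.linalg.norm); 
        print(name,k[:,0].mean(0),"ctr",rr[0],"size",rr[1],"long-axis deg",np.degrees(np.arctan2(L[1],L[0]))%180)
def win(m,u0,v0,u1,v1):
    o=np.zeros_like(m); o[v0:v1,u0:u1]=m[v0:v1,u0:u1]; return o
for n,f in F.items():
    hsv=cv2.cvtColor(f["color"],cv2.COLOR_RGB2HSV)
    w=cv2.inRange(hsv,(0,0,145),(180,14,255)) 
    pk=cv2.inRange(hsv,(148,60,90),(176,255,255))
    if n=="top":
        rect("white",win(w,325,160,379,200),f,24); rect("pink",win(pk,325,215,382,265),f,24)
        rect("bigA",win(cv2.inRange(hsv,(0,0,185),(180,14,255)),240,90,305,155),f,26);
        rect("bigB",win(cv2.inRange(hsv,(0,0,185),(180,14,255)),330,82,380,150),f,26);
    else:
        rect("white_s",win(w,250,185,300,220),f,12); rect("pink_s",win(pk,300,155,335,200),f,12)
for n,f in F.items():
    hsv=cv2.cvtColor(f["color"],cv2.COLOR_RGB2HSV)
    for c,w in(("blue",{"top":(140,232,222,322),"scene":(398,215,502,308)}),("orange",{"top":(400,230,498,330),"scene":(258,95,335,150)})):
        m=win(cv2.inRange(hsv,(100,90,0) if c=="blue" else (6,90,0),(125,255,255) if c=="blue" else (22,255,255)),*w[n])
        v=hsv[:,:,2]; t,_=cv2.threshold(v[m>0].reshape(-1,1),0,255,cv2.THRESH_OTSU)
        d=((v<t)&(m>0)).astype(np.uint8)*255
        d=cv2.morphologyEx(d,cv2.MORPH_OPEN,np.ones((3,3),np.uint8))
        cs,_=cv2.findContours(d,cv2.RETR_EXTERNAL,cv2.CHAIN_APPROX_NONE)
        for k in cs:
            A=cv2.contourArea(k)
            if A<80: continue
            M=cv2.moments(k);u,vv=M["m10"]/M["m00"],M["m01"]/M["m00"]
            print(n,c,t,A,(round(u),round(vv)),ray(f,u,vv,14)[:2],ray(f,u,vv,6)[:2])
E
```

```text
white [352.  177.9] ctr (686.0971069335938, -83.9618911743164) size (33.54877853393555, 85.21440887451172) long-axis deg 111.73857
pink [352.3 240.1] ctr (563.5332641601562, -79.21607971191406) size (84.9059066772461, 35.10784149169922) long-axis deg 60.58672
bigA [274.3 120.7] ctr (809.5255126953125, 67.67427825927734) size (44.470821380615234, 116.5557861328125) long-axis deg 138.31985
bigB [355.9 114.9] ctr (819.239501953125, -97.72644805908203) size (117.08207702636719, 45.03618621826172) long-axis deg 16.346973
white_s [270.7 199.1] ctr (684.0732421875, -100.82510375976562) size (47.24358367919922, 110.07447814941406) long-axis deg 100.37703
pink_s [319.5 176.9] ctr (559.721923828125, -85.6901626586914) size (91.54103088378906, 37.83978271484375) long-axis deg 60.6325
top blue 133.0 495.0 (162, 296) [470.5 279.3] [470.7 281.9]
top blue 133.0 1184.5 (200, 276) [505.1 211. ] [505.6 212.9]
top blue 133.0 465.5 (163, 261) [536.  281.9] [536.8 284.5]
top orange 158.0 457.5 (428, 291) [ 464.4 -216.9] [ 464.6 -218.8]
top orange 158.0 1172.0 (466, 285) [ 474.2 -291.1] [ 474.5 -293.7]
top orange 158.0 424.0 (435, 257) [ 527.2 -236.7] [ 528.  -238.8]
scene blue 113.0 423.0 (454, 280) [537.7 284.4] [532.7 282.9]
scene blue 113.0 188.0 (430, 282) [576.9 257. ] [572.3 255.2]
scene blue 113.0 385.0 (474, 260) [471.7 281.8] [466.  280.3]
scene blue 113.0 958.0 (436, 249) [508.5 215. ] [503.2 212.7]
scene orange 141.0 158.5 (305, 141) [ 513.5 -192.2] [ 508.2 -198.7]
scene orange 141.0 189.5 (288, 134) [ 529.5 -236.9] [ 524.4 -243.8]
scene orange 141.0 175.5 (313, 128) [ 466.9 -216. ] [ 461.2 -222.7]
scene orange 141.0 450.5 (291, 114) [ 477.9 -292.5] [ 472.3 -300. ]
```

```bash
cat > to.py <<'E'
import sys
from h import *
from scipy.spatial.transform import Rotation as Ro
# usage: to.py x y z yawdeg : turn (tool z etc., rotvec) then shift in the tool frame after turn; and shift in present frame
x,y,z,yaw=map(float,sys.argv[1:5]); s=sense()
R=Ro.from_euler("xyz",s["tcp_rot"]); G=Ro.from_euler("xyz",[np.pi,0,np.radians(yaw)])
d=np.array([x,y,z])-s["eef_pos"]
print("t",round(s["clock"],2),"pos",s["eef_pos"].round(1),"rpy",s["tcp_rot"].round(4),"open",round(s["opening"],3),"F",s["contact_force"].round(1))
print("turn",(R.inv()*G).as_rotvec().round(4),"rows",round((R.inv()*G).magnitude()/0.12,1))
print("shift after turn",G.inv().apply(d).round(1)," in present frame",R.inv().apply(d).round(1))
E
python3 to.py 463.5 59 330 1.7
python3 -m creep '[[0,0,0.103,0,0,0,0],[0,0,0.103,0,0,0,0],[0,0,0,0,0,0,0]]' 40
python3 to.py 463.5 59 330 1.7
```

```text
t 0.3 pos [ 146.6 -607.5  404.4] rpy [-3.1412  0.      0.2368] open 1.0 F [ 0.4 -0.4  0.2]
turn [-4.000e-04  1.000e-04  2.071e-01] rows 1.7
shift after turn [ 336.5 -656.8   74.4]  in present frame [ 464.4 -573.5   74.7]
clock: 0.55
eef_pos: [146.6, -607.4, 404.1]
tcp_rot: [-3.141, 0.0, 0.023]
contact_force: [-0.2, 0.5, 0.4]
opening: 0.999
t 0.55 pos [ 146.6 -607.4  404.1] rpy [-3.1406e+00  2.0000e-04  2.3200e-02] open 0.999 F [-0.2  0.5  0.4]
turn [-0.001   0.0002 -0.0064] rows 0.1
shift after turn [ 336.6 -656.7   74.1]  in present frame [ 332.3 -658.8   74.7]
```

```bash
python3 -m creep '[[0,0,0,18,-36,0,0],[0,0,0,18,-36,0,0],[0,0,0,18,-36,0,0],[0,0,0,18,-36,0,0],[0,0,0,18,-36,0,0],[0,0,0,18,-36,0,0],[0,0,0,18,-36,0,0],[0,0,0,18,-36,0,0],[0,0,0,18,-36,0,0],[0,0,0,0,0,0,0]]'
python3 to.py 463.5 59 330 1.7
```

```text
clock: 1.38
eef_pos: [299.3, -267.0, 402.3]
tcp_rot: [3.14, -0.002, 0.052]
contact_force: [0.3, -0.9, 0.4]
opening: 0.999
t 1.38 pos [ 299.3 -267.   402.3] rpy [ 3.1395e+00 -1.8000e-03  5.1700e-02] open 0.999 F [ 0.3 -0.9  0.4]
turn [ 0.002  -0.0018  0.022 ] rows 0.2
shift after turn [ 173.8 -321.    72.3]  in present frame [ 180.7 -317.2   72. ]
```

```bash
python3 -m creep '[[0,0,0.01,19,-33,6,0],[0,0,0.01,19,-34,7,0],[0,0,0,19,-34,7,0],[0,0,0,19,-34,7,0],[0,0,0,19,-34,7,0],[0,0,0,19,-34,7,0],[0,0,0,19,-34,7,0],[0,0,0,19,-34,7,0],[0,0,0,19,-34,7,0],[0,0,0,0,0,0,0]]'
python3 to.py 463.5 59 330 1.7
```

```text
clock: 2.22
eef_pos: [462.3, 57.9, 341.2]
tcp_rot: [3.132, -0.016, 0.063]
contact_force: [0.5, -0.3, -0.7]
opening: 1.002
t 2.22 pos [462.3  57.9 341.2] rpy [ 3.1325 -0.0156  0.0626] open 1.002 F [ 0.5 -0.3 -0.7]
turn [ 0.0089 -0.0157  0.0328] rows 0.3
shift after turn [ 1.3 -1.1 11.2]  in present frame [ 1.1 -1.2 11.2]
```

```bash
python3 -m creep '[[0.009,-0.016,0.033,1,-1,11,0],[0,0,0,0,0,0,0]]'
python3 to.py 463.5 59 213 1.7
```

```text
clock: 2.38
eef_pos: [464.4, 61.4, 329.6]
tcp_rot: [-3.141, 0.0, 0.04]
contact_force: [-0.1, 0.1, 0.9]
opening: 1.002
t 2.38 pos [464.4  61.4 329.6] rpy [-3.1413e+00  4.0000e-04  4.0200e-02] open 1.002 F [-0.1  0.1  0.9]
turn [-0.0003  0.0004  0.0106] rows 0.1
shift after turn [ -1.    2.4 116.6]  in present frame [ -0.9   2.4 116.6]
```

```bash
python3 -m creep '[[0,0,0.01,-1,2,25,0],[0,0,0,0,0,30,0],[0,0,0,0,0,30,0],[0,0,0,0,0,20,0],[0,0,0,0,0,8,0],[0,0,0,0,0,0,0]]'
python3 to.py 463.5 59 213 1.7
```

```text
clock: 2.88
eef_pos: [465.7, 56.4, 216.4]
tcp_rot: [3.141, -0.008, 0.046]
contact_force: [-0.9, -0.2, -0.9]
opening: 0.998
t 2.88 pos [465.7  56.4 216.4] rpy [ 3.1406 -0.0079  0.046 ] open 0.998 F [-0.9 -0.2 -0.9]
turn [ 0.0009 -0.008   0.0163] rows 0.2
shift after turn [-2.1 -2.7  3.4]  in present frame [-2.1 -2.7  3.4]
```

```bash
python3 -m creep '[[0,-0.008,0.016,-2,-3,3,0],[0,0,0,0,0,0,0.3],[0,0,0,0,0,0,0.5]]' 40
python3 to.py 463.5 59 213 1.7
python3 - <<'E'
from h import *
f=grab_frame("scene"); cv2.imwrite("pics/s1.png",cv2.resize(f["color"][100:300,280:560,::-1],None,fx=2.5,fy=2.5))
E
```

```text
clock: 3.13
eef_pos: [464.3, 58.6, 215.5]
tcp_rot: [3.141, -0.001, 0.029]
contact_force: [-0.1, 0.1, -0.1]
opening: 0.749
t 3.13 pos [464.3  58.6 215.5] rpy [ 3.1405e+00 -1.1000e-03  2.9400e-02] open 0.749 F [-0.1  0.1 -0.1]
turn [ 0.0011 -0.0011 -0.0002] rows 0.0
shift after turn [-0.7 -0.5  2.5]  in present frame [-0.7 -0.5  2.5]
```

View pics/s1.png

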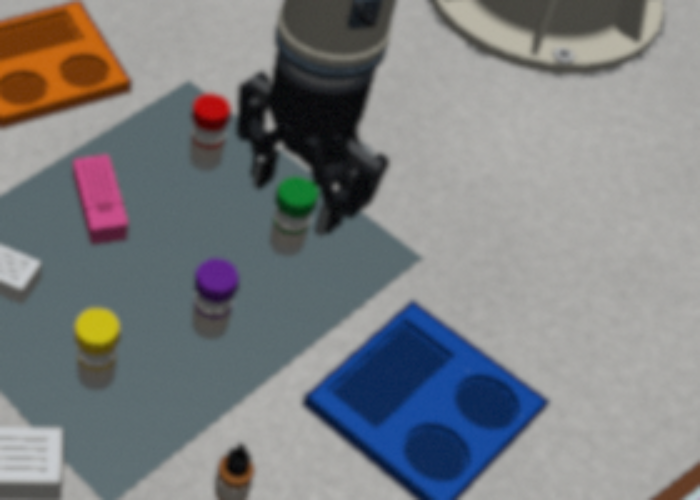

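The fingers straddle the green cap at crop (297,195), so I'll close.

```bash
python3 -m creep '[[0,0,0,0,0,2,0.8],[0,0,0,0,0,0,1],[0,0,0,0,0,0,1],[0,0,0,0,0,0,1],[0,0,0,0,0,0,1]]' 40
python3 to.py 463.5 59 213 1.7
```

```text
clock: 3.6
eef_pos: [465.4, 58.9, 216.2]
tcp_rot: [3.141, -0.007, 0.03]
contact_force: [-0.4, -0.2, -0.0]
opening: 0.38
t 3.6 pos [465.4  58.9 216.2] rpy [ 3.141  -0.0067  0.0305] open 0.38 F [-0.4 -0.2 -0. ]
turn [ 0.0005 -0.0067  0.0008] rows 0.1
shift after turn [-1.9 -0.2  3.2]  in present frame [-1.9 -0.2  3.1]
```

```bash
python3 -m creep '[[0,-0.006,0,0,0,-5,1],[0,0,0,0,0,-15,1],[0,0,0,0,0,-25,1],[0,0,0,0,0,-25,1],[0,0,0,0,0,-20,1],[0,0,0,0,0,-12,1],[0,0,0,0,0,-5,1],[0,0,0,0,0,0,1]]'
python3 to.py 470.5 280.5 321 1.7
```

```text
clock: 4.27
eef_pos: [464.4, 58.9, 329.0]
tcp_rot: [3.141, 0.005, 0.031]
contact_force: [0.4, 0.4, -0.5]
opening: 0.383
t 4.27 pos [464.4  58.9 329. ] rpy [3.1407 0.0053 0.031 ] open 0.383 F [ 0.4  0.4 -0.5]
turn [0.0009 0.0053 0.0013] rows 0.0
shift after turn [  12.7 -221.3    8. ]  in present frame [  13.  -221.3    7.8]
```

```bash
python3 -m creep '[[0,0.005,0,1,-10,0,1],[0,0,0,1,-22,0,1],[0,0,0,2,-32,0,1],[0,0,0,2,-36,0,1],[0,0,0,2,-36,0,1],[0,0,0,2,-32,0,1],[0,0,0,1,-22,0,1],[0,0,0,1,-12,0,1],[0,0,0,0,0,0,1]]'
python3 to.py 470.5 280.5 224 1.7
python3 - <<'E'
from h import *
for n in("scene","top"):
    f=grab_frame(n); cv2.imwrite(f"pics/{n}2.png",f["color"][:,:,::-1])
E
```

```text
clock: 5.02
eef_pos: [467.4, 273.3, 320.1]
tcp_rot: [3.138, 0.008, 0.026]
contact_force: [-0.3, -1.0, -1.0]
opening: 0.387
t 5.02 pos [467.4 273.3 320.1] rpy [3.1379 0.0084 0.0259] open 0.387 F [-0.3 -1.  -1. ]
turn [ 0.0037  0.0084 -0.0038] rows 0.1
shift after turn [ 3.3 -7.1 96.1]  in present frame [ 4.1 -7.5 96.1]
```

View pics/scene2.png

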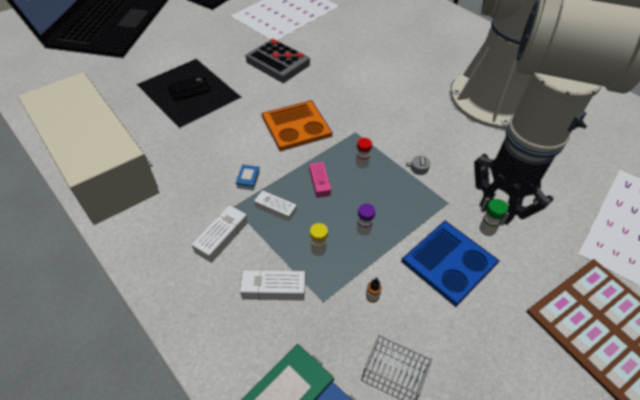

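```bash
python3 -m creep '[[0.004,0.008,-0.004,5,-7,15,1],[0,0,0,0,0,25,1],[0,0,0,0,0,25,1],[0,0,0,0,0,15,1],[0,0,0,0,0,6,1],[0,0,0,0,0,0,1]]'
python3 to.py 472 280.5 223 1.7
```

```text
clock: 5.62
eef_pos: [472.2, 270.8, 230.9]
tcp_rot: [3.139, 0.001, 0.024]
contact_force: [-0.0, -0.3, -0.9]
opening: 0.383
t 5.62 pos [472.2 270.8 230.9] rpy [3.1386e+00 1.5000e-03 2.3500e-02] open 0.383 F [-0.  -0.3 -0.9]
turn [ 0.003   0.0015 -0.0062] rows 0.1
shift after turn [ 0.1 -9.7  7.9]  in present frame [ 0.1 -9.7  7.8]
```

```bash
python3 -m creep '[[0.003,0.0015,-0.006,0,-10,0,1],[0,0,0,0,0,0,1]]'
python3 to.py 472 280.5 223 1.7
```

```text
clock: 5.78
eef_pos: [472.4, 279.8, 231.4]
tcp_rot: [3.141, 0.001, 0.027]
contact_force: [0.2, 0.5, -0.5]
opening: 0.379
t 5.78 pos [472.4 279.8 231.4] rpy [3.1413e+00 5.0000e-04 2.7300e-02] open 0.379 F [ 0.2  0.5 -0.5]
turn [ 0.0003  0.0005 -0.0024] rows 0.0
shift after turn [-0.3 -0.7  8.4]  in present frame [-0.3 -0.7  8.4]
```

```bash
python3 -m creep '[[0,0,0,0,-1,5,1],[0,0,0,0,-1,4,1],[0,0,0,0,0,0,1]]'
python3 to.py 472 280.5 223 1.7
python3 - <<'E'
from h import *
f=grab_frame("scene"); cv2.imwrite("pics/s3.png",cv2.resize(f["color"][150:320,380:560,::-1],None,fx=3,fy=3))
E
```

```text
clock: 6.03
eef_pos: [473.2, 282.8, 224.4]
tcp_rot: [-3.14, -0.004, 0.028]
contact_force: [-0.0, 1.1, -1.1]
opening: 0.383
t 6.03 pos [473.2 282.8 224.4] rpy [-3.1397 -0.0036  0.0278] open 0.383 F [-0.   1.1 -1.1]
turn [-0.0019 -0.0036 -0.0019] rows 0.0
shift after turn [-1.3  2.3  1.4]  in present frame [-1.3  2.3  1.4]
```

View pics/s3.png

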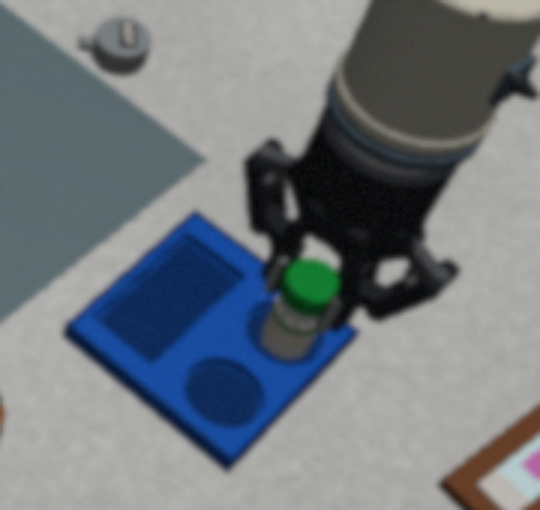

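The container is down over the well at crop (288,340). I'll lower it to the floor.

```bash
python3 -m creep '[[-0.002,-0.003,0,-1,2,1.5,1],[0,0,0,0,0,1.5,1],[0,0,0,0,0,0,1]]'
python3 to.py 472 280.5 223 1.7
```

```text
clock: 6.33
eef_pos: [472.4, 280.9, 222.0]
tcp_rot: [-3.141, -0.001, 0.028]
contact_force: [0.8, -0.9, -1.4]
opening: 0.383
t 6.33 pos [472.4 280.9 222. ] rpy [-3.1413e+00 -1.4000e-03  2.8300e-02] open 0.383 F [ 0.8 -0.9 -1.4]
turn [-0.0003 -0.0014 -0.0013] rows 0.0
shift after turn [-0.4  0.4 -1. ]  in present frame [-0.4  0.4 -1. ]
```

```bash
python3 -m creep '[[0,0,0,0,0,1.2,1],[0,0,0,0,0,0,1]]'
python3 to.py 472 280.5 223 1.7
```

```text
clock: 6.5
eef_pos: [472.6, 280.9, 221.2]
tcp_rot: [-3.141, -0.002, 0.028]
contact_force: [-1.1, -0.4, 0.7]
opening: 0.38
t 6.5 pos [472.6 280.9 221.2] rpy [-3.1409e+00 -2.1000e-03  2.8300e-02] open 0.38 F [-1.1 -0.4  0.7]
turn [-0.0006 -0.0021 -0.0014] rows 0.0
shift after turn [-0.6  0.4 -1.8]  in present frame [-0.6  0.4 -1.8]
```

```bash
python3 -m creep '[[0,0,0,0,0,1,1],[0,0,0,0,0,0,1]]'
python3 -m creep '[[0,0,0,0,0,0,0.5],[0,0,0,0,0,0,0.4],[0,0,0,0,0,0,0.4],[0,0,0,0,0,0,0.4],[0,0,0,0,0,-8,0.4],[0,0,0,0,0,-20,0.4],[0,0,0,0,0,-30,0.2],[0,0,0,0,0,-30,0],[0,0,0,0,0,-20,0],[0,0,0,0,0,0,0]]'
python3 to.py 684 55 330 1.7
python3 - <<'E'
from h import *
f=grab_frame("scene"); cv2.imwrite("pics/s4.png",cv2.resize(f["color"][150:320,380:560,::-1],None,fx=3,fy=3))
E
```

```text
clock: 6.67
eef_pos: [473.1, 281.1, 221.3]
tcp_rot: [-3.14, -0.003, 0.028]
contact_force: [0.2, -0.3, -0.4]
opening: 0.384
clock: 7.5
eef_pos: [471.9, 280.4, 333.7]
tcp_rot: [3.14, 0.002, 0.028]
contact_force: [0.6, 1.0, -0.1]
opening: 1.0
t 7.5 pos [471.9 280.4 333.7] rpy [3.1402e+00 1.6000e-03 2.8200e-02] open 1.0 F [ 0.6  1.  -0.1]
turn [ 0.0014  0.0016 -0.0015] rows 0.0
shift after turn [205.3 231.6   3.7]  in present frame [205.7 231.3   3.7]
```

View pics/s4.png

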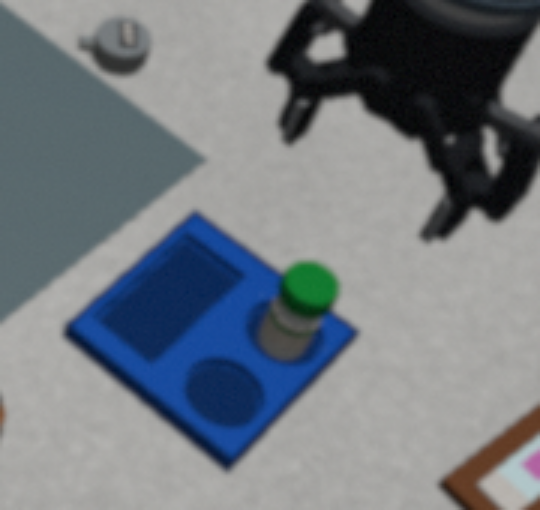

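The green container stands upright in the well nearer the robot, at crop (288,330). Yellow is next.

```bash
python3 -m creep '[[0,0,0,20,23,0,0],[0,0,0,25,28,0,0],[0,0,0,26,30,0,0],[0,0,0,26,30,0,0],[0,0,0,26,30,0,0],[0,0,0,26,30,0,0],[0,0,0,26,30,0,0],[0,0,0,18,20,0,0],[0,0,0,8,8,0,0],[0,0,0,0,0,0,0]]'
python3 to.py 684 55 330 1.7
```

```text
clock: 8.38
eef_pos: [684.0, 46.7, 321.9]
tcp_rot: [3.139, 0.013, 0.033]
contact_force: [0.3, 0.2, -0.5]
opening: 1.002
t 8.38 pos [684.   46.7 321.9] rpy [3.139  0.0131 0.0328] open 1.002 F [ 0.3  0.2 -0.5]
turn [0.0026 0.0131 0.0031] rows 0.1
shift after turn [ 0.2 -8.3 -8.1]  in present frame [ 0.2 -8.2 -8.1]
```

```bash
python3 -m creep '[[0.003,0.013,0.003,0,-8,10,0],[0,0,0,0,0,30,0],[0,0,0,0,0,30,0],[0,0,0,0,0,20,0],[0,0,0,0,0,8,0],[0,0,0,0,0,0,0]]'
python3 to.py 684 55 215 1.7
```

```text
clock: 8.88
eef_pos: [678.6, 59.8, 217.6]
tcp_rot: [-3.139, 0.005, 0.03]
contact_force: [0.4, 0.8, -0.2]
opening: 0.998
t 8.88 pos [678.6  59.8 217.6] rpy [-3.1394  0.0054  0.03  ] open 0.998 F [ 0.4  0.8 -0.2]
turn [-0.0021  0.0054  0.0003] rows 0.0
shift after turn [5.3 5.  2.6]  in present frame [5.3 5.  2.6]
```

```bash
python3 -m creep '[[-0.002,0.005,0,5,5,2,0],[0,0,0,0,0,0,0.3],[0,0,0,0,0,0,0.3]]'
python3 to.py 684 55 215 1.7
```

```text
clock: 9.13
eef_pos: [683.4, 56.6, 216.8]
tcp_rot: [-3.141, 0.001, 0.032]
contact_force: [0.0, -0.2, 0.2]
opening: 0.748
t 9.13 pos [683.4  56.6 216.8] rpy [-3.1414e+00  5.0000e-04  3.2000e-02] open 0.748 F [ 0.  -0.2  0.2]
turn [-0.0002  0.0005  0.0023] rows 0.0
shift after turn [0.5 1.6 1.8]  in present frame [0.5 1.6 1.8]
```

```bash
python3 -m creep '[[0,0,0,0.5,1.6,1.5,0.5],[0,0,0,0,0,0,0.6],[0,0,0,0,0,0,1],[0,0,0,0,0,0,1],[0,0,0,0,0,0,1],[0,0,0,0,0,0,1]]'
python3 to.py 684 55 215 1.7
python3 - <<'E'
from h import *
f=grab_frame("scene"); cv2.imwrite("pics/s5.png",cv2.resize(f["color"][120:320,260:520,::-1],None,fx=2.5,fy=2.5))
E
```

```text
clock: 9.63
eef_pos: [685.7, 54.6, 219.8]
tcp_rot: [-3.141, -0.006, 0.031]
contact_force: [-0.9, 0.4, -0.7]
opening: 0.382
t 9.63 pos [685.7  54.6 219.8] rpy [-3.141  -0.0064  0.0312] open 0.382 F [-0.9  0.4 -0.7]
turn [-0.0006 -0.0064  0.0016] rows 0.1
shift after turn [-1.7 -0.5  4.8]  in present frame [-1.8 -0.5  4.8]
```

View pics/s5.png

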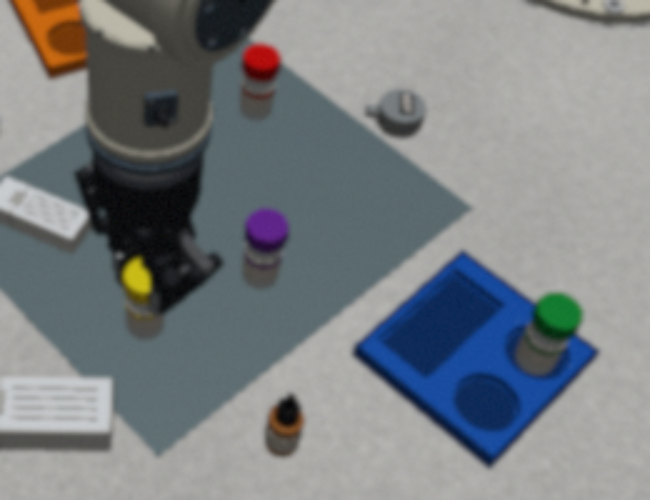

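Yellow is gripped, crop (138,280). Lifting it and heading for the far well.

```bash
python3 -m creep '[[0,-0.006,0,0,0,-5,1],[0,0,0,0,0,-15,1],[0,0,0,0,0,-25,1],[0,0,0,0,0,-25,1],[0,0,0,0,0,-20,1],[0,0,0,0,0,-12,1],[0,0,0,0,0,-5,1],[0,0,0,0,0,0,1]]'
python3 to.py 537.5 282 330 1.7
```

```text
clock: 10.35
eef_pos: [685.3, 54.5, 336.2]
tcp_rot: [-3.141, 0.002, 0.031]
contact_force: [0.1, -0.1, -0.5]
opening: 0.383
t 10.35 pos [685.3  54.5 336.2] rpy [-3.141e+00  1.700e-03  3.120e-02] open 0.383 F [ 0.1 -0.1 -0.5]
turn [-0.0006  0.0017  0.0016] rows 0.0
shift after turn [-141.  -231.7    6.2]  in present frame [-140.6 -232.     6.5]
```

```bash
python3 -m creep '[[0,0,0,-5,-9,0,1],[0,0,0,-12,-20,0,1],[0,0,0,-18,-30,0,1],[0,0,0,-21,-34,0,1],[0,0,0,-21,-34,0,1],[0,0,0,-21,-34,0,1],[0,0,0,-18,-30,0,1],[0,0,0,-14,-22,0,1],[0,0,0,-8,-12,0,1],[0,0,0,0,0,0,1]]'
python3 to.py 537.5 282 240 1.7
```

```text
clock: 11.18
eef_pos: [527.0, 285.1, 325.0]
tcp_rot: [3.137, 0.017, 0.026]
contact_force: [-0.9, -0.6, -0.5]
opening: 0.38
t 11.18 pos [527.  285.1 325. ] rpy [3.1374 0.017  0.0264] open 0.38 F [-0.9 -0.6 -0.5]
turn [ 0.0042  0.017  -0.0033] rows 0.1
shift after turn [10.4  3.4 85. ]  in present frame [11.8  3.  84.8]
```

```bash
python3 -m creep '[[0.004,0.017,-0.003,11,3,10,1],[0,0,0,0,0,22,1],[0,0,0,0,0,24,1],[0,0,0,0,0,16,1],[0,0,0,0,0,6,1],[0,0,0,0,0,0,1]]'
python3 to.py 537.5 282 233 1.7
```

```text
clock: 11.68
eef_pos: [535.0, 282.4, 239.6]
tcp_rot: [3.139, 0.005, 0.034]
contact_force: [-0.2, 0.5, -0.9]
opening: 0.381
t 11.68 pos [535.  282.4 239.6] rpy [3.1385 0.0047 0.0337] open 0.381 F [-0.2  0.5 -0.9]
turn [0.0031 0.0047 0.004 ] rows 0.1
shift after turn [2.5 0.5 6.6]  in present frame [2.5 0.5 6.6]
```

```bash
python3 -m creep '[[0.003,0.005,0.004,2.5,0.5,6,1],[0,0,0,0,0,3,1],[0,0,0,0,0,0,1]]'
python3 to.py 537.5 282 226 1.7
python3 - <<'E'
from h import *
f=grab_frame("scene"); cv2.imwrite("pics/s6.png",cv2.resize(f["color"][150:320,380:560,::-1],None,fx=3,fy=3))
E
```

```text
clock: 11.93
eef_pos: [538.0, 281.4, 230.1]
tcp_rot: [3.141, -0.0, 0.029]
contact_force: [0.1, 0.0, -0.6]
opening: 0.384
t 11.93 pos [538.  281.4 230.1] rpy [ 3.1414e+00 -3.0000e-04  2.8600e-02] open 0.384 F [ 0.1  0.  -0.6]
turn [ 0.0002 -0.0003 -0.0011] rows 0.0
shift after turn [-0.5 -0.6  4.1]  in present frame [-0.5 -0.7  4.1]
```

View pics/s6.png

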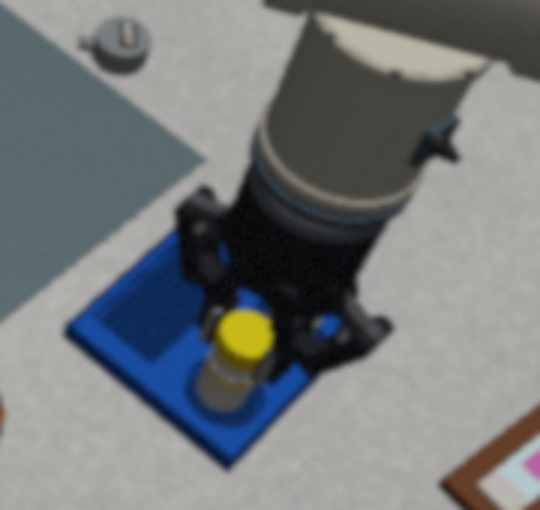

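Yellow is centred over the far well at crop (225,390). Lowering.

```bash
python3 -m creep '[[0,0,0,0,0,2.5,1],[0,0,0,0,0,2,1],[0,0,0,0,0,0,1]]'
python3 to.py 537.5 282 226 1.7
```

```text
clock: 12.23
eef_pos: [538.9, 281.7, 227.5]
tcp_rot: [-3.14, -0.004, 0.028]
contact_force: [0.0, 0.6, -0.6]
opening: 0.385
t 12.23 pos [538.9 281.7 227.5] rpy [-3.1402 -0.0036  0.0284] open 0.385 F [ 0.   0.6 -0.6]
turn [-0.0014 -0.0036 -0.0013] rows 0.0
shift after turn [-1.4 -0.4  1.5]  in present frame [-1.4 -0.4  1.5]
```

```bash
python3 -m creep '[[0,0,0,-1,0,1.2,1],[0,0,0,0,0,1,1],[0,0,0,0,0,0,1]]'
python3 to.py 537.5 282 226 1.7
```

```text
clock: 12.48
eef_pos: [538.0, 281.9, 225.9]
tcp_rot: [-3.14, -0.005, 0.029]
contact_force: [0.8, 0.2, -0.3]
opening: 0.383
t 12.48 pos [538.  281.9 225.9] rpy [-3.1395 -0.0049  0.0285] open 0.383 F [ 0.8  0.2 -0.3]
turn [-0.002  -0.0049 -0.0011] rows 0.0
shift after turn [-0.5 -0.1 -0.1]  in present frame [-0.5 -0.1 -0.1]
```

```bash
python3 -m creep '[[-0.002,-0.004,0,0,0,1.5,1],[0,0,0,0,0,1,1],[0,0,0,0,0,0,1]]'
python3 to.py 537.5 282 226 1.7
```

```text
clock: 12.73
eef_pos: [538.3, 282.1, 224.3]
tcp_rot: [-3.141, -0.001, 0.029]
contact_force: [-0.6, 0.3, -0.9]
opening: 0.386
t 12.73 pos [538.3 282.1 224.3] rpy [-3.1415e+00 -1.4000e-03  2.8700e-02] open 0.386 F [-0.6  0.3 -0.9]
turn [-0.0001 -0.0014 -0.0009] rows 0.0
shift after turn [-0.8  0.  -1.7]  in present frame [-0.8  0.  -1.7]
```

```bash
python3 -m creep '[[0,0,0,0,0,1.2,1],[0,0,0,0,0,0.8,1],[0,0,0,0,0,0,1]]'
python3 to.py 537.5 282 226 1.7
```

```text
clock: 12.98
eef_pos: [538.9, 282.2, 224.5]
tcp_rot: [-3.141, -0.003, 0.029]
contact_force: [0.1, 0.0, -1.0]
opening: 0.384
t 12.98 pos [538.9 282.2 224.5] rpy [-3.1412e+00 -2.8000e-03  2.9000e-02] open 0.384 F [ 0.1  0.  -1. ]
turn [-0.0004 -0.0028 -0.0006] rows 0.0
shift after turn [-1.4  0.2 -1.5]  in present frame [-1.4  0.2 -1.5]
```

```bash
python3 -m creep '[[0,0,0,-1,0,3,1]]'; python3 -m creep '[[0,0,0,0,0,0,1]]'
```

```text
clock: 13.07
eef_pos: [539.1, 282.6, 223.7]
tcp_rot: [-3.14, -0.006, 0.029]
contact_force: [-3.8, 1.4, 24.6]
opening: 0.379
clock: 13.15
eef_pos: [539.5, 282.9, 224.6]
tcp_rot: [-3.139, -0.008, 0.029]
contact_force: [-0.3, -0.1, 0.2]
opening: 0.381
```

The 24.6 N reading confirms it's on the floor. Releasing.

```bash
python3 -m creep '[[0,0,0,0,0,0,0.5],[0,0,0,0,0,0,0.4],[0,0,0,0,0,0,0.4],[0,0,0,0,0,0,0.4],[0.003,-0.008,0,0,0,-8,0.4],[0,0,0,0,0,-20,0.4],[0,0,0,0,0,-30,0.2],[0,0,0,0,0,-30,0],[0,0,0,0,0,-20,0],[0,0,0,0,0,0,0]]'
python3 to.py 563.5 -79 300 60.6
python3 - <<'E'
from h import *
f=grab_frame("scene"); cv2.imwrite("pics/s7.png",cv2.resize(f["color"][150:320,380:560,::-1],None,fx=3,fy=3))
E
```

```text
clock: 13.98
eef_pos: [538.4, 281.8, 335.1]
tcp_rot: [-3.138, 0.01, 0.029]
contact_force: [2.4, 0.1, 1.1]
opening: 0.998
t 13.98 pos [538.4 281.8 335.1] rpy [-3.1382  0.0103  0.0295] open 0.998 F [2.4 0.1 1.1]
turn [-0.0084  0.0076 -1.0282] rows 8.6
shift after turn [-302.1  199.    35.1]  in present frame [ 14.8 361.5  33.7]
```

View pics/s7.png

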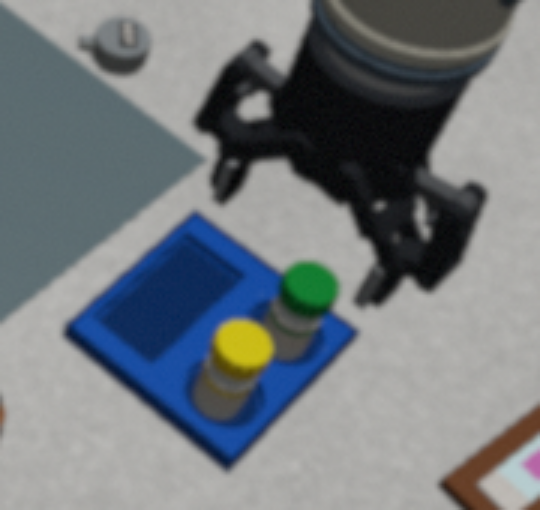

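Both containers stand upright in the blue wells. The pink mailer is next: travel first, then turn.

```bash
python3 -m creep '[[0,0,0,1,30,0,0],[0,0,0,1,39,0,0],[0,0,0,1,40,0,0],[0,0,0,2,40,0,0],[0,0,0,2,40,0,0],[0,0,0,2,40,0,0],[0,0,0,2,40,0,0],[0,0,0,2,40,0,0],[0,0,0,1,30,0,0],[0,0,0,0,15,0,0]]'
python3 -m creep '[[0,0,-0.115,0,0,0,0],[0,0,-0.115,0,0,0,0],[0,0,-0.115,0,0,0,0],[0,0,-0.115,0,0,0,0],[0,0,-0.115,0,0,0,0],[0,0,-0.115,0,0,0,0],[0,0,-0.115,0,0,0,0],[0,0,-0.115,0,0,0,0],[0,0,-0.1,0,0,0,0],[0,0,0,0,0,0,0]]'
python3 to.py 563.5 -79 300 60.6
```

```text
clock: 14.87
eef_pos: [559.7, -82.3, 322.8]
tcp_rot: [-3.134, 0.023, 0.039]
contact_force: [0.8, 0.3, 0.2]
opening: 1.0
clock: 15.7
eef_pos: [554.0, -88.4, 309.9]
tcp_rot: [-3.096, 0.01, 1.1]
contact_force: [-0.1, -0.1, -0.8]
opening: 0.998
t 15.7 pos [554.  -88.4 309.9] rpy [-3.0958  0.0104  1.1001] open 0.998 F [-0.1 -0.1 -0.8]
turn [-0.0456  0.0114  0.0422] rows 0.5
shift after turn [12.8  3.7  9.9]  in present frame [12.7  4.7  9.6]
```

```bash
python3 -m creep '[[-0.046,0.011,0.042,13,4,10,0],[0,0,0,0,0,0,0]]'
python3 to.py 563.5 -79 183 60.6
```

```text
clock: 15.87
eef_pos: [562.5, -78.5, 297.7]
tcp_rot: [-3.141, 0.001, 1.05]
contact_force: [0.1, -0.3, 0.8]
opening: 0.999
t 15.87 pos [562.5 -78.5 297.7] rpy [-3.1408e+00  7.0000e-04  1.0499e+00] open 0.999 F [ 0.1 -0.3  0.8]
turn [-0.0008  0.0007 -0.0078] rows 0.1
shift after turn [  0.    1.1 114.7]  in present frame [1.000e-01 1.200e+00 1.147e+02]
```

```bash
python3 -m creep '[[0,0,-0.008,0,1,25,0],[0,0,0,0,0,30,0],[0,0,0,0,0,28,0],[0,0,0,0,0,16,0],[0,0,0,0,0,6,0],[0,0,0,0,0,0,0]]'
python3 to.py 563.5 -79 183 60.6
python3 - <<'E'
from h import *
f=grab_frame("scene"); cv2.imwrite("pics/s8.png",cv2.resize(f["color"][80:250,230:420,::-1],None,fx=3,fy=3))
E
```

```text
clock: 16.37
eef_pos: [561.7, -79.2, 188.0]
tcp_rot: [-3.134, 0.003, 1.047]
contact_force: [0.6, 0.6, -0.7]
opening: 1.001
t 16.37 pos [561.7 -79.2 188. ] rpy [-3.134e+00  2.900e-03  1.047e+00] open 1.001 F [ 0.6  0.6 -0.7]
turn [-0.0076  0.0029 -0.0106] rows 0.1
shift after turn [1.  1.5 5. ]  in present frame [1.1 1.5 5. ]
```

View pics/s8.png

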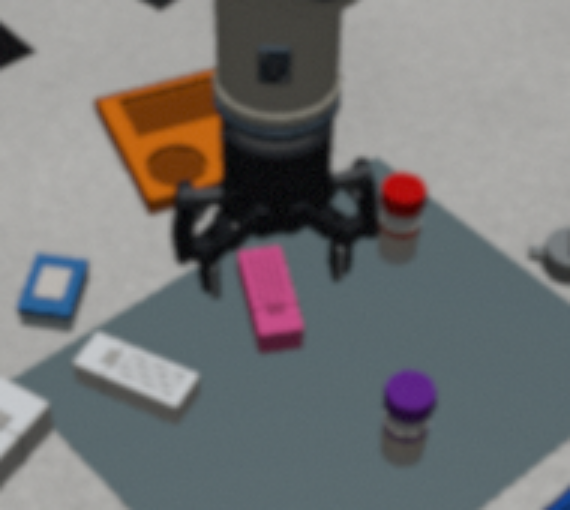

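The open jaws straddle the pink mailer, crop (270,300). Lowering and closing.

```bash
python3 -m creep '[[-0.008,0.003,-0.01,1,1.5,7,0.3],[0,0,0,0,0,1,0.5],[0,0,0,0,0,1,0.8],[0,0,0,0,0,0,1],[0,0,0,0,0,0,1],[0,0,0,0,0,0,1],[0,0,0,0,0,0,1]]' 50
python3 to.py 563.5 -79 183 60.6
```

```text
clock: 17.0
eef_pos: [566.0, -79.6, 184.1]
tcp_rot: [3.133, -0.003, 1.057]
contact_force: [-0.1, -0.2, 0.7]
opening: 0.383
t 17.0 pos [566.  -79.6 184.1] rpy [ 3.1332 -0.0032  1.0566] open 0.383 F [-0.1 -0.2  0.7]
turn [ 0.0084 -0.0032 -0.0011] rows 0.1
shift after turn [-0.7 -2.5  1.1]  in present frame [-0.7 -2.5  1.1]
```

```bash
python3 -m creep '[[0.008,-0.003,0,0,0,-6,1],[0,0,0,0,0,-15,1],[0,0,0,0,0,-25,1],[0,0,0,0,0,-25,1],[0,0,0,0,0,-20,1],[0,0,0,0,0,-12,1],[0,0,0,0,0,-5,1],[0,0,0,0,0,0,1]]'
python3 -m creep '[[0,0,0.08,0,0,0,1],[0,0,0.115,0,0,0,1],[0,0,0.115,0,0,0,1],[0,0,0.115,0,0,0,1],[0,0,0.115,0,0,0,1],[0,0,0.115,0,0,0,1],[0,0,0.115,0,0,0,1],[0,0,0.115,0,0,0,1],[0,0,0.08,0,0,0,1],[0,0,0,0,0,0,1]]'
python3 to.py 505.5 212 300 1.7
```

```text
clock: 17.67
eef_pos: [565.2, -79.4, 299.3]
tcp_rot: [-3.137, 0.002, 1.057]
contact_force: [0.5, 0.7, -1.5]
opening: 0.383
clock: 18.5
eef_pos: [562.1, -79.0, 291.7]
tcp_rot: [-3.138, 0.017, 0.044]
contact_force: [0.4, 0.1, 0.1]
opening: 0.385
t 18.5 pos [562.1 -79.  291.7] rpy [-3.1382  0.017   0.0442] open 0.385 F [0.4 0.1 0.1]
turn [-0.0033  0.017   0.0145] rows 0.2
shift after turn [ -47.9 -292.5   -8.3]  in present frame [ -43.8 -293.2   -6.6]
```

```bash
python3 -m creep '[[-0.003,0.017,0.014,-2,-15,-2,1],[0,0,0,-5,-28,-2,1],[0,0,0,-6,-38,-2,1],[0,0,0,-6,-38,-2,1],[0,0,0,-6,-38,0,1],[0,0,0,-6,-38,0,1],[0,0,0,-6,-38,0,1],[0,0,0,-6,-32,0,1],[0,0,0,-4,-20,0,1],[0,0,0,0,0,0,1]]'
python3 to.py 505.5 212 230 1.7
```

```text
clock: 19.33
eef_pos: [499.2, 213.8, 293.5]
tcp_rot: [3.141, 0.007, 0.055]
contact_force: [0.1, -0.5, -0.4]
opening: 0.383
t 19.33 pos [499.2 213.8 293.5] rpy [3.1409 0.0071 0.0548] open 0.383 F [ 0.1 -0.5 -0.4]
turn [0.0008 0.0071 0.0251] rows 0.2
shift after turn [ 6.3  2.  63.5]  in present frame [ 6.6  2.1 63.5]
```

```bash
python3 -m creep '[[0,0.007,0.025,6.5,2,15,1],[0,0,0,0,0,22,1],[0,0,0,0,0,16,1],[0,0,0,0,0,8,1],[0,0,0,0,0,0,1]]'
python3 to.py 505.5 212 205 1.7
python3 - <<'E'
from h import *
for n in("scene","top"):
    f=grab_frame(n); cv2.imwrite(f"pics/{n}9.png",cv2.resize((f["color"][150:320,380:560] if n=="scene" else f["color"][200:360,100:280])[:,:,::-1],None,fx=3,fy=3))
E
```

```text
clock: 19.75
eef_pos: [505.3, 212.5, 229.1]
tcp_rot: [3.14, 0.001, 0.046]
contact_force: [0.1, -1.4, -1.0]
opening: 0.388
t 19.75 pos [505.3 212.5 229.1] rpy [3.1399e+00 5.0000e-04 4.6300e-02] open 0.388 F [ 0.1 -1.4 -1. ]
turn [0.0017 0.0005 0.0166] rows 0.1
shift after turn [ 0.2  0.5 24.1]  in present frame [ 0.2  0.5 24.1]
```

View pics/scene9.png

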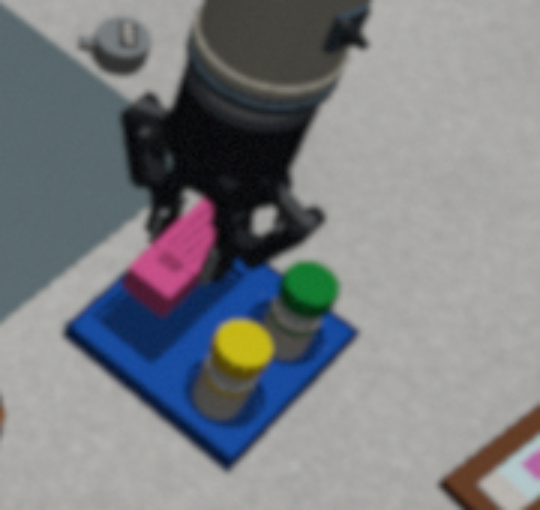

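```bash
python3 -m creep '[[0.002,0,0.016,0,0.5,12,1],[0,0,0,0,0,12,1],[0,0,0,0,0,5,1],[0,0,0,0,0,0,1]]'
python3 to.py 505.5 212 190 1.7
python3 - <<'E'
from h import *
for n in("scene","top"):
    f=grab_frame(n); cv2.imwrite(f"pics/{n}10.png",cv2.resize((f["color"][150:320,380:560] if n=="scene" else f["color"][200:360,100:280])[:,:,::-1],None,fx=3,fy=3))
E
```

```text
clock: 20.18
eef_pos: [507.3, 211.9, 201.5]
tcp_rot: [-3.139, -0.006, 0.028]
contact_force: [-0.1, 0.7, -1.1]
opening: 0.38
t 20.18 pos [507.3 211.9 201.5] rpy [-3.1388 -0.0056  0.0277] open 0.38 F [-0.1  0.7 -1.1]
turn [-0.0028 -0.0056 -0.002 ] rows 0.1
shift after turn [-1.8 -0.2 11.5]  in present frame [-1.9 -0.1 11.5]
```

View pics/scene10.png

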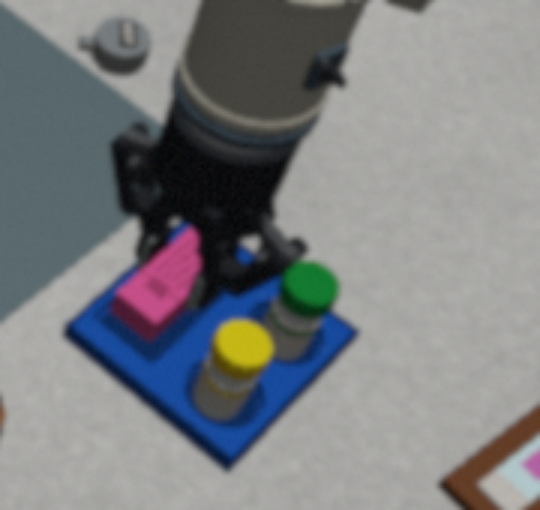

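```bash
python3 -m creep '[[-0.003,-0.005,0,-2,0,5,1],[0,0,0,0,0,4,1],[0,0,0,0,0,0,1]]'
python3 to.py 505.5 212 190 1.7
```

```text
clock: 20.53
eef_pos: [505.8, 212.2, 193.4]
tcp_rot: [-3.141, -0.002, 0.028]
contact_force: [-0.8, 0.5, 0.4]
opening: 0.382
t 20.53 pos [505.8 212.2 193.4] rpy [-3.1413e+00 -2.2000e-03  2.8100e-02] open 0.382 F [-0.8  0.5  0.4]
turn [-0.0003 -0.0022 -0.0016] rows 0.0
shift after turn [-0.3  0.2  3.4]  in present frame [-0.3  0.2  3.4]
```

```bash
python3 -m creep '[[0,0,0,0,0,2.5,1],[0,0,0,0,0,1.5,1]]'
python3 to.py 505.5 212 190 1.7
```

```text
clock: 20.7
eef_pos: [505.8, 212.4, 189.3]
tcp_rot: [-3.141, -0.003, 0.028]
contact_force: [-0.2, -0.3, -0.6]
opening: 0.385
t 20.7 pos [505.8 212.4 189.3] rpy [-3.1411e+00 -2.6000e-03  2.8300e-02] open 0.385 F [-0.2 -0.3 -0.6]
turn [-0.0004 -0.0026 -0.0013] rows 0.0
shift after turn [-0.4  0.4 -0.7]  in present frame [-0.3  0.4 -0.7]
```

```bash
python3 -m creep '[[0,0,0,0,0,1.5,1]]'
python3 to.py 505.5 212 190 1.7
```

```text
clock: 20.78
eef_pos: [506.0, 212.5, 188.6]
tcp_rot: [-3.141, -0.003, 0.029]
contact_force: [-9.7, -3.9, 40.8]
opening: 0.384
t 20.78 pos [506.  212.5 188.6] rpy [-3.1412e+00 -2.6000e-03  2.8500e-02] open 0.384 F [-9.7 -3.9 40.8]
turn [-0.0004 -0.0026 -0.0012] rows 0.0
shift after turn [-0.5  0.5 -1.4]  in present frame [-0.5  0.5 -1.4]
```

Firm contact with the floor, so I'll release with a limited opening.

```bash
python3 -m creep '[[0,0,0,0,0,-0.5,0.5],[0,0,0,0,0,0,0.45],[0,0,0,0,0,0,0.45],[0,0,0,0,0,-6,0.45],[0,0,0,0,0,-20,0.45],[0,0,0,0,0,-30,0.4],[0,0,0,0,0,-35,0],[0,0,0,0,0,-35,0],[0,0,0,0,0,-20,0],[0,0,0,0,0,0,0]]' 40
python3 to.py 578.5 79 330 0
python3 - <<'E'
from h import *
f=grab_frame("scene"); cv2.imwrite("pics/s11.png",cv2.resize(f["color"][150:320,380:560,::-1],None,fx=3,fy=3))
E
```

```text
clock: 21.62
eef_pos: [504.9, 212.2, 341.8]
tcp_rot: [3.141, 0.001, 0.029]
contact_force: [0.5, -0.1, 0.4]
opening: 0.999
t 21.62 pos [504.9 212.2 341.8] rpy [3.1406e+00 1.2000e-03 2.8600e-02] open 0.999 F [ 0.5 -0.1  0.4]
turn [0.0011 0.0012 0.0286] rows 0.2
shift after turn [ 73.6 133.2  11.8]  in present frame [ 69.8 135.2  11.8]
```

View pics/s11.png

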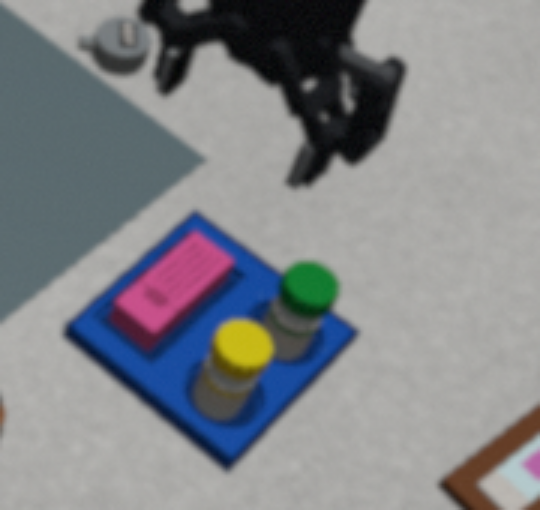

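The pink mailer lies in the pocket at crop (175,290) and the blue kit is complete. Purple is next.

```bash
python3 -m creep '[[0,0,0.02,10,20,2,0],[0,0,0,14,28,2,0],[0,0,0,15,30,2,0],[0,0,0,14,28,2,0],[0,0,0,11,20,2,0],[0,0,0,6,10,0,0],[0,0,0,0,0,0,0]]'
python3 to.py 579 79.3 320 0
```

```text
clock: 22.25
eef_pos: [576.1, 72.2, 323.8]
tcp_rot: [3.14, 0.009, 0.011]
contact_force: [0.2, -0.7, -0.1]
opening: 0.999
t 22.25 pos [576.1  72.2 323.8] rpy [3.14   0.0085 0.0114] open 0.999 F [ 0.2 -0.7 -0.1]
turn [0.0016 0.0085 0.0114] rows 0.1
shift after turn [ 2.9 -7.1  3.8]  in present frame [ 3.  -7.1  3.7]
```

```bash
python3 -m creep '[[0.002,0.008,0.011,3,-7,10,0],[0,0,0,0,0,30,0],[0,0,0,0,0,30,0],[0,0,0,0,0,22,0],[0,0,0,0,0,8,0],[0,0,0,0,0,0,0]]'
python3 to.py 579 79.3 215 0
```

```text
clock: 22.75
eef_pos: [576.4, 83.1, 218.0]
tcp_rot: [-3.14, 0.004, -0.002]
contact_force: [-0.3, 0.0, 0.1]
opening: 1.0
t 22.75 pos [576.4  83.1 218. ] rpy [-3.1397e+00  3.6000e-03 -2.0000e-03] open 1.0 F [-0.3  0.   0.1]
turn [-0.0019  0.0036 -0.002 ] rows 0.0
shift after turn [2.6 3.8 3. ]  in present frame [2.7 3.8 3. ]
```

```bash
python3 -m creep '[[-0.002,0.004,-0.002,2.6,4,3,0.2],[0,0,0,0,0,0,0.3],[0,0,0,0,0,0,0.3]]'
python3 to.py 579 79.3 215 0
```

```text
clock: 23.0
eef_pos: [578.9, 80.3, 216.0]
tcp_rot: [3.141, -0.0, 0.002]
contact_force: [0.7, -0.2, -0.1]
opening: 0.697
t 23.0 pos [578.9  80.3 216. ] rpy [ 3.1415e+00 -4.0000e-04  1.7000e-03] open 0.697 F [ 0.7 -0.2 -0.1]
turn [ 0.0001 -0.0004  0.0017] rows 0.0
shift after turn [0.1 1.  1. ]  in present frame [0.1 1.  1. ]
```

```bash
python3 -m creep '[[0,0,0,0,1,1,0.5],[0,0,0,0,0,0.5,0.6],[0,0,0,0,0,0.5,1],[0,0,0,0,0,0,1],[0,0,0,0,0,0,1],[0,0,0,0,0,0,1]]' 40
python3 to.py 579 79.3 215 0
```

```text
clock: 23.5
eef_pos: [580.6, 79.2, 218.1]
tcp_rot: [-3.141, -0.007, 0.001]
contact_force: [-0.3, -0.1, -0.0]
opening: 0.381
t 23.5 pos [580.6  79.2 218.1] rpy [-3.1407e+00 -7.4000e-03  1.0000e-03] open 0.381 F [-0.3 -0.1 -0. ]
turn [-0.0009 -0.0074  0.001 ] rows 0.1
shift after turn [-1.6 -0.1  3.1]  in present frame [-1.7 -0.1  3.1]
```

```bash
python3 -m creep '[[0,-0.007,0,0,0,-5,1],[0,0,0,0,0,-15,1],[0,0,0,0,0,-25,1],[0,0,0,0,0,-25,1],[0,0,0,0,0,-20,1],[0,0,0,0,0,-12,1],[0,0,0,0,0,-5,1],[0,0,0,0,0,0,1]]'
python3 to.py 529.5 -237.5 330 0
```

```text
clock: 24.17
eef_pos: [579.7, 79.0, 330.4]
tcp_rot: [-3.141, 0.006, 0.001]
contact_force: [0.2, 0.5, -1.1]
opening: 0.385
t 24.17 pos [579.7  79.  330.4] rpy [-3.1411e+00  6.4000e-03  9.0000e-04] open 0.385 F [ 0.2  0.5 -1.1]
turn [-0.0005  0.0064  0.0009] rows 0.1
shift after turn [-50.2 316.5   0.4]  in present frame [-50.5 316.4   0.6]
```

```bash
python3 -m creep '[[0,0.006,0,-2,12,0,1],[0,0,0,-4,24,-1,1],[0,0,0,-5,34,-1,1],[0,0,0,-6,38,-1,1],[0,0,0,-6,39,-1,1],[0,0,0,-6,39,-1,1],[0,0,0,-6,39,-1,1],[0,0,0,-6,36,-1,1],[0,0,0,-5,28,0,1],[0,0,0,-3,14,0,1]]'
python3 to.py 529.5 -237.5 330 0
```

```text
clock: 25.0
eef_pos: [524.2, -237.9, 327.5]
tcp_rot: [-3.139, 0.011, 0.01]
contact_force: [-0.5, -1.1, -0.2]
opening: 0.383
t 25.0 pos [ 524.2 -237.9  327.5] rpy [-3.139   0.0108  0.0096] open 0.383 F [-0.5 -1.1 -0.2]
turn [-0.0025  0.0109  0.0096] rows 0.1
shift after turn [ 5.3 -0.4 -2.5]  in present frame [ 5.3 -0.4 -2.5]
```

```bash
python3 -m creep '[[-0.002,0.011,0.01,5,0,8,1],[0,0,0,0,0,20,1],[0,0,0,0,0,26,1],[0,0,0,0,0,20,1],[0,0,0,0,0,10,1],[0,0,0,0,0,0,1]]'
python3 to.py 529.5 -237.5 233 0
```

```text
clock: 25.5
eef_pos: [522.7, -246.6, 234.9]
tcp_rot: [-3.141, 0.005, -0.009]
contact_force: [-0.2, 0.0, 0.1]
opening: 0.387
t 25.5 pos [ 522.7 -246.6  234.9] rpy [-3.1407  0.0054 -0.0093] open 0.387 F [-0.2  0.   0.1]
turn [-0.0009  0.0054 -0.0093] rows 0.1
shift after turn [ 6.8 -9.1  1.9]  in present frame [ 6.7 -9.2  1.9]
```

```bash
python3 -m creep '[[0,0.005,-0.009,7,-9,0,1],[0,0,0,0,0,0,1]]'
python3 to.py 529.5 -237.5 225 0
python3 - <<'E'
from h import *
for n in("scene","top"):
    f=grab_frame(n); cv2.imwrite(f"pics/{n}12.png",cv2.resize((f["color"][60:200,220:400] if n=="scene" else f["color"][200:360,380:560])[:,:,::-1],None,fx=3,fy=3))
E
```

```text
clock: 25.67
eef_pos: [529.4, -237.5, 234.1]
tcp_rot: [-3.139, 0.003, -0.001]
contact_force: [-0.0, 0.4, -0.7]
opening: 0.381
t 25.67 pos [ 529.4 -237.5  234.1] rpy [-3.1395e+00  2.6000e-03 -7.0000e-04] open 0.381 F [-0.   0.4 -0.7]
turn [-0.0021  0.0026 -0.0007] rows 0.0
shift after turn [ 0.1 -0.   9.1]  in present frame [0.1 0.  9.1]
```

View pics/scene12.png

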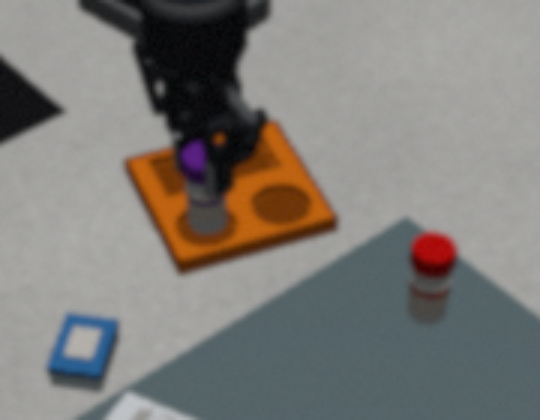

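Purple is above the left-hand orange well at crop (207,222). Lowering it gently.

```bash
python3 -m creep '[[-0.002,0.003,0,0,0,5,1],[0,0,0,0,0,4,1],[0,0,0,0,0,0,1]]'
python3 to.py 529.5 -237.5 224 0
```

```text
clock: 26.02
eef_pos: [530.3, -238.0, 227.6]
tcp_rot: [3.139, -0.005, 0.001]
contact_force: [-0.1, 0.2, -1.2]
opening: 0.38
t 26.02 pos [ 530.3 -238.   227.6] rpy [ 3.1386e+00 -5.3000e-03  8.0000e-04] open 0.38 F [-0.1  0.2 -1.2]
turn [ 0.003  -0.0053  0.0008] rows 0.1
shift after turn [-0.8 -0.5  3.6]  in present frame [-0.8 -0.5  3.5]
```

```bash
python3 -m creep '[[0.003,-0.005,0,-1,-0.5,2.5,1],[0,0,0,0,0,1.5,1]]'
python3 to.py 529.5 -237.5 224 0
```

```text
clock: 26.18
eef_pos: [529.5, -237.5, 223.9]
tcp_rot: [3.141, -0.001, 0.001]
contact_force: [0.1, -0.3, -0.6]
opening: 0.383
t 26.18 pos [ 529.5 -237.5  223.9] rpy [ 3.1413e+00 -1.0000e-03  1.0000e-03] open 0.383 F [ 0.1 -0.3 -0.6]
turn [ 0.0003 -0.001   0.001 ] rows 0.0
shift after turn [-0.  -0.  -0.1]  in present frame [-0.  -0.  -0.1]
```

```bash
python3 -m creep '[[0,0,0,0,0,1,1]]'; python3 -m creep '[[0,0,0,0,0,0.8,1]]'
```

```text
clock: 26.27
eef_pos: [529.5, -237.6, 222.9]
tcp_rot: [3.141, -0.001, 0.001]
contact_force: [-0.3, -0.2, 4.7]
opening: 0.382
clock: 26.35
eef_pos: [529.8, -237.7, 222.8]
tcp_rot: [3.141, -0.002, 0.001]
contact_force: [-3.6, 2.8, 17.8]
opening: 0.383
```

On the floor. Releasing.

```bash
python3 -m creep '[[0,0,0,0,0,0,0.5],[0,0,0,0,0,0,0.4],[0,0,0,0,0,0,0.4],[0,0,0,0,0,0,0.4],[0,0,0,0,0,-8,0.3],[0,0,0,0,0,-20,0.2],[0,0,0,0,0,-30,0.2],[0,0,0,0,0,-30,0],[0,0,0,0,0,-20,0],[0,0,0,0,0,0,0]]'
python3 to.py 686 -84 300 -68.3
python3 - <<'E'
from h import *
f=grab_frame("scene")
cv2.imwrite(f"pics/s13.png",cv2.resize(f["color"][60:200,220:400][:,:,::-1],None,fx=3,fy=3))
E
```

```text
clock: 27.18
eef_pos: [528.8, -237.6, 335.7]
tcp_rot: [-3.14, 0.003, 0.001]
contact_force: [1.7, -0.2, -0.3]
opening: 0.998
t 27.18 pos [ 528.8 -237.6  335.7] rpy [-3.1402e+00  2.6000e-03  6.0000e-04] open 0.998 F [ 1.7 -0.2 -0.3]
turn [3.0000e-04 3.1000e-03 1.1926e+00] rows 9.9
shift after turn [ -84.6 -202.8   35.7]  in present frame [ 157.3 -153.4   35.5]
```

View pics/s13.png

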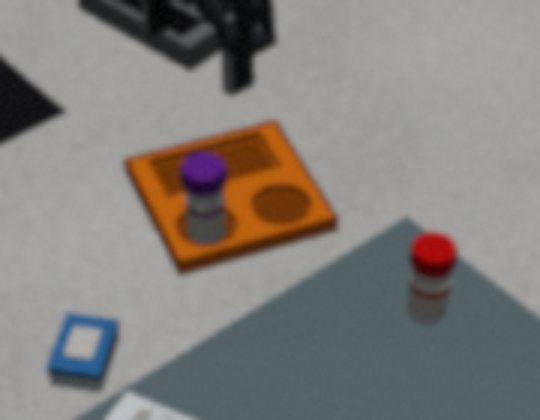

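Purple stands upright in its well at crop (207,220). The white mailer on the mat is last.

```bash
python3 -m creep '[[0,0,0,17,-17,1,0],[0,0,0,24,-23,1,0],[0,0,0,26,-25,1,0],[0,0,0,27,-26,1,0],[0,0,0,26,-25,1,0],[0,0,0,24,-23,1,0],[0,0,0,14,-14,1,0],[0,0,0,0,0,0,0]]'
python3 -m creep '[[0,0,0.119,0,0,0,0],[0,0,0.119,0,0,0,0],[0,0,0.119,0,0,0,0],[0,0,0.119,0,0,0,0],[0,0,0.119,0,0,0,0],[0,0,0.119,0,0,0,0],[0,0,0.119,0,0,0,0],[0,0,0.119,0,0,0,0],[0,0,0.119,0,0,0,0],[0,0,0.1,0,0,0,0]]'
python3 to.py 686 -84 300 -68.3
```

```text
clock: 27.9
eef_pos: [689.5, -78.2, 319.4]
tcp_rot: [-3.139, 0.011, -0.004]
contact_force: [-0.9, -0.0, 0.4]
opening: 0.996
clock: 28.73
eef_pos: [682.1, -80.1, 305.3]
tcp_rot: [3.111, 0.015, -1.224]
contact_force: [-0.5, -0.5, -0.1]
opening: 1.002
t 28.73 pos [682.1 -80.1 305.3] rpy [ 3.1111  0.015  -1.2242] open 1.002 F [-0.5 -0.5 -0.1]
turn [ 0.0302  0.0155 -0.0319] rows 0.4
shift after turn [ 5.  -2.2  5.3]  in present frame [ 5.  -2.5  5.2]
```

```bash
python3 -m creep '[[0.03,0.015,-0.032,5,-2,5,0],[0,0,0,0,0,0,0]]'
python3 to.py 686 -84 187 -68.3
```

```text
clock: 28.9
eef_pos: [683.7, -85.3, 297.9]
tcp_rot: [3.139, 0.002, -1.199]
contact_force: [0.4, 0.3, -0.2]
opening: 0.999
t 28.9 pos [683.7 -85.3 297.9] rpy [ 3.1386e+00  1.5000e-03 -1.1994e+00] open 0.999 F [ 0.4  0.3 -0.2]
turn [ 0.003   0.0015 -0.0074] rows 0.1
shift after turn [ -0.4  -2.6 110.9]  in present frame [ -0.2  -2.9 110.9]
```

```bash
python3 -m creep '[[0.003,0,-0.007,0,-2.5,25,0],[0,0,0,0,0,30,0],[0,0,0,0,0,28,0],[0,0,0,0,0,16,0],[0,0,0,0,0,6,0],[0,0,0,0,0,0,0]]'
python3 to.py 686 -84 183 -68.3
python3 - <<'E'
from h import *
f=grab_frame("scene"); cv2.imwrite("pics/s14.png",cv2.resize(f["color"][120:270,190:390,::-1],None,fx=3,fy=3))
E
```

```text
clock: 29.4
eef_pos: [682.1, -86.6, 187.5]
tcp_rot: [3.134, 0.005, -1.195]
contact_force: [-0.5, 0.5, -0.2]
opening: 1.006
t 29.4 pos [682.1 -86.6 187.5] rpy [ 3.1341  0.0051 -1.1953] open 1.006 F [-0.5  0.5 -0.2]
turn [ 0.0074  0.0051 -0.0033] rows 0.1
shift after turn [-0.9 -4.6  4.5]  in present frame [-0.9 -4.6  4.5]
```

View pics/s14.png

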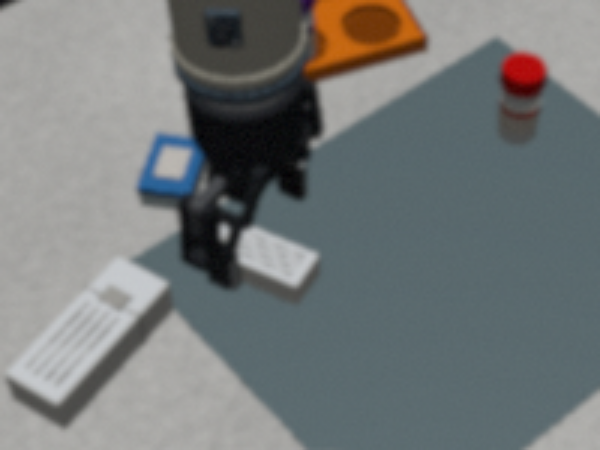

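The jaws straddle the white mailer, crop (270,260). The blue pack at (175,165) is clear of the fingers. Closing.

```bash
python3 -m creep '[[0.007,0.005,-0.003,-1,-4.5,6,0.2],[0,0,0,0,0,1,0.5],[0,0,0,0,0,1,0.8],[0,0,0,0,0,0,1],[0,0,0,0,0,0,1],[0,0,0,0,0,0,1],[0,0,0,0,0,0,1]]' 50
python3 to.py 686 -84 183 -68.3
```

```text
clock: 30.03
eef_pos: [688.7, -84.0, 185.7]
tcp_rot: [-3.134, -0.004, -1.192]
contact_force: [-0.1, -0.4, -0.7]
opening: 0.381
t 30.03 pos [688.7 -84.  185.7] rpy [-3.1341 -0.0044 -1.192 ] open 0.381 F [-0.1 -0.4 -0.7]
turn [-0.0075 -0.0044  0.0001] rows 0.1
shift after turn [-1.   2.5  2.7]  in present frame [-1.   2.5  2.7]
```

```bash
python3 -m creep '[[-0.007,-0.004,0,0,0,-6,1],[0,0,0,0,0,-15,1],[0,0,0,0,0,-25,1],[0,0,0,0,0,-25,1],[0,0,0,0,0,-22,1],[0,0,0,0,0,-15,1],[0,0,0,0,0,-8,1],[0,0,0,0,0,0,1]]'
python3 -m creep '[[0,0,-0.07,0,0,0,1],[0,0,-0.115,0,0,0,1],[0,0,-0.115,0,0,0,1],[0,0,-0.115,0,0,0,1],[0,0,-0.115,0,0,0,1],[0,0,-0.115,0,0,0,1],[0,0,-0.115,0,0,0,1],[0,0,-0.08,0,0,0,1],[0,0,0,0,0,0,1]]'
python3 to.py 475.5 -292 310 -18.2
```

```text
clock: 30.7
eef_pos: [688.2, -84.0, 313.6]
tcp_rot: [3.142, -0.0, -1.192]
contact_force: [0.8, -0.2, -0.5]
opening: 0.384
clock: 31.45
eef_pos: [686.0, -83.9, 310.6]
tcp_rot: [3.14, 0.006, -0.312]
contact_force: [-0.4, 0.3, -1.1]
opening: 0.384
t 31.45 pos [686.  -83.9 310.6] rpy [ 3.1404  0.0056 -0.3115] open 0.384 F [-0.4  0.3 -1.1]
turn [0.0012 0.0056 0.0061] rows 0.1
shift after turn [-135.   263.4    0.6]  in present frame [-136.6  262.6    1.7]
```

```bash
python3 -m creep '[[0,0.006,0.006,-6,12,-1,1],[0,0,0,-11,22,-1,1],[0,0,0,-16,32,-1,1],[0,0,0,-18,35,-1,1],[0,0,0,-18,35,-1,1],[0,0,0,-18,35,-1,1],[0,0,0,-18,35,-1,1],[0,0,0,-15,30,-1,1],[0,0,0,-10,20,-1,1],[0,0,0,-5,8,0,1]]'
python3 to.py 475.5 -292 230 -18.2
```

```text
clock: 32.28
eef_pos: [458.6, -296.8, 316.1]
tcp_rot: [3.139, 0.002, -0.345]
contact_force: [0.2, -1.1, 0.0]
opening: 0.377
t 32.28 pos [ 458.6 -296.8  316.1] rpy [ 3.1394e+00  2.4000e-03 -3.4480e-01] open 0.377 F [ 0.2 -1.1  0. ]
turn [ 0.0022  0.0024 -0.0272] rows 0.2
shift after turn [14.6 -9.8 86.1]  in present frame [ 14.5 -10.4  86.1]
```

```bash
python3 -m creep '[[0.002,0.002,-0.027,15,-10,8,1],[0,0,0,0,0,20,1],[0,0,0,0,0,22,1],[0,0,0,0,0,18,1],[0,0,0,0,0,10,1],[0,0,0,0,0,0,1]]'
python3 to.py 476.5 -292.3 215 -18.2
```

```text
clock: 32.78
eef_pos: [472.5, -295.0, 236.6]
tcp_rot: [3.14, -0.003, -0.338]
contact_force: [-0.5, 0.2, 0.2]
opening: 0.388
t 32.78 pos [ 472.5 -295.   236.6] rpy [ 3.1403e+00 -3.1000e-03 -3.3770e-01] open 0.388 F [-0.5  0.2  0.2]
turn [ 0.0013 -0.0031 -0.0201] rows 0.2
shift after turn [ 3.  -3.8 21.6]  in present frame [ 2.9 -3.9 21.6]
```

```bash
python3 -m creep '[[0.001,-0.003,-0.02,3,-4,8,1],[0,0,0,0,0,9,1],[0,0,0,0,0,4,1],[0,0,0,0,0,0,1]]'
python3 to.py 476.5 -292.3 200 -18.2
python3 - <<'E'
from h import *
for n in("scene","top"):
    f=grab_frame(n); cv2.imwrite(f"pics/{n}15.png",cv2.resize((f["color"][60:200,220:400] if n=="scene" else f["color"][200:360,380:560])[:,:,::-1],None,fx=3,fy=3))
E
```

```text
clock: 33.12
eef_pos: [477.8, -291.7, 215.0]
tcp_rot: [3.141, -0.001, -0.317]
contact_force: [-0.1, 0.5, -1.0]
opening: 0.384
t 33.12 pos [ 477.8 -291.7  215. ] rpy [ 3.1412e+00 -1.1000e-03 -3.1730e-01] open 0.384 F [-0.1  0.5 -1. ]
turn [ 0.0004 -0.0011  0.0004] rows 0.0
shift after turn [-1.   0.9 15. ]  in present frame [-1.   0.9 15. ]
```

View pics/scene15.png

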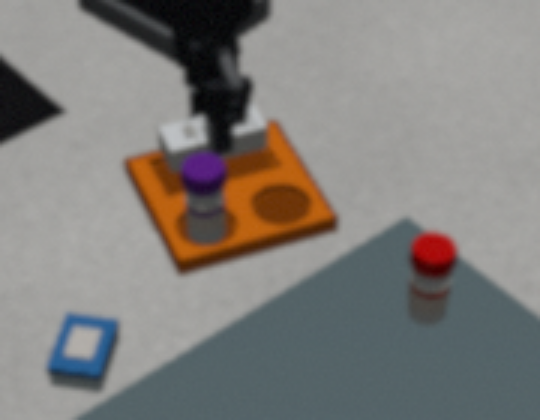

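View pics/top15.png

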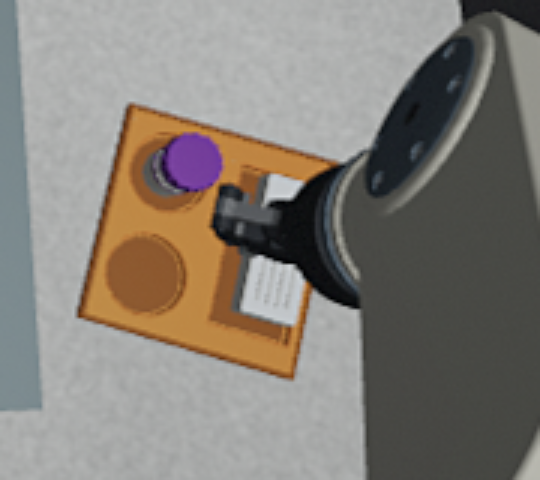

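The mailer hangs over the pocket, aligned with it and clear of the purple cap (top crop (193,162)). Lowering.

```bash
python3 -m creep '[[0,0,0,-1,1,7,1],[0,0,0,0,0,7,1],[0,0,0,0,0,2,1]]'
python3 to.py 476.5 -292.3 191 -18.2
```

```text
clock: 33.47
eef_pos: [477.2, -293.1, 200.2]
tcp_rot: [3.14, -0.005, -0.318]
contact_force: [-0.0, 0.0, -0.3]
opening: 0.384
t 33.47 pos [ 477.2 -293.1  200.2] rpy [ 3.1401 -0.0052 -0.3176] open 0.384 F [-0.   0.  -0.3]
turn [ 0.0015 -0.0052  0.    ] rows 0.0
shift after turn [-0.9 -0.6  9.2]  in present frame [-1.  -0.6  9.2]
```

```bash
python3 -m creep '[[0.001,-0.005,0,-1,-0.6,4,1],[0,0,0,0,0,2.5,1],[0,0,0,0,0,0,1]]'
python3 to.py 476.5 -292.3 191 -18.2
```

```text
clock: 33.72
eef_pos: [476.1, -292.2, 192.4]
tcp_rot: [3.141, 0.001, -0.318]
contact_force: [0.3, 0.4, -0.7]
opening: 0.385
t 33.72 pos [ 476.1 -292.2  192.4] rpy [ 3.1414e+00  1.1000e-03 -3.1800e-01] open 0.385 F [ 0.3  0.4 -0.7]
turn [ 0.0002  0.0011 -0.0004] rows 0.0
shift after turn [ 0.4 -0.   1.4]  in present frame [ 0.4 -0.   1.4]
```

```bash
python3 -m creep '[[0,0,0,0,0,1,1]]'; python3 -m creep '[[0,0,0,0,0,0.8,1]]'
```

```text
clock: 33.8
eef_pos: [476.1, -292.2, 191.2]
tcp_rot: [3.141, 0.001, -0.318]
contact_force: [-0.2, -0.5, -0.7]
opening: 0.384
clock: 33.88
eef_pos: [476.0, -292.2, 190.3]
tcp_rot: [3.141, 0.001, -0.318]
contact_force: [0.1, 0.5, -0.7]
opening: 0.383
```

```bash
python3 -m creep '[[0,0,0,0,0,0.8,1]]'
```

```text
clock: 33.97
eef_pos: [476.0, -292.2, 189.8]
tcp_rot: [3.141, 0.002, -0.318]
contact_force: [-4.9, 2.3, 19.3]
opening: 0.384
```

Contact. Releasing with a limited opening, then rising clear.

```bash
python3 -m creep '[[0,0,0,0,0,-0.3,0.5],[0,0,0,0,0,0,0.45],[0,0,0,0,0,0,0.45],[0,0,0,0,0,-6,0.45],[0,0,0,0,0,-20,0.45],[0,0,0,0,0,-30,0.4],[0,0,0,0,0,-35,0.2],[0,0,0,0,0,-35,0],[0,0,0,0,0,-20,0],[0,0,0,0,0,0,0]]' 40
python3 -m creep '[[0,0,0,0,20,-5,0],[0,0,0,0,35,-5,0],[0,0,0,0,38,-5,0],[0,0,0,0,38,-5,0],[0,0,0,0,38,-5,0],[0,0,0,0,38,0,0],[0,0,0,0,30,0,0],[0,0,0,0,15,0,0],[0,0,0,0,0,0,0]]'
python3 - <<'E'
from h import *
for n in("scene","top"):
    f=grab_frame(n); cv2.imwrite(f"pics/{n}16.png",f["color"][:,:,::-1])
E
```

```text
clock: 34.8
eef_pos: [475.7, -291.9, 343.5]
tcp_rot: [-3.141, 0.005, -0.318]
contact_force: [0.5, -1.0, -0.2]
opening: 1.004
clock: 35.55
eef_pos: [393.0, -539.6, 369.9]
tcp_rot: [3.141, 0.001, -0.313]
contact_force: [-0.1, -0.2, -0.2]
opening: 1.003
```

View pics/scene16.png

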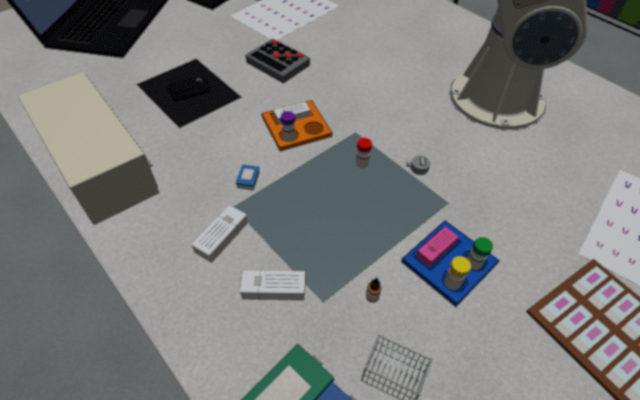

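View pics/top16.png

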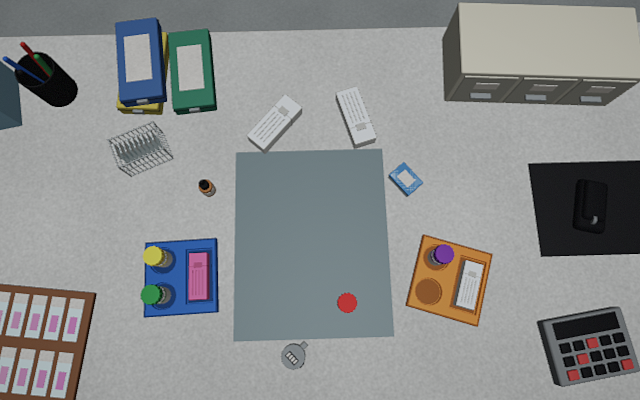

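```bash
python3 - <<'E'
from h import *
np.set_printoptions(precision=1,suppress=True)
f=grab_frame("top")
for n,(a,b,c,d) in dict(blue=(230,325,135,225),orange=(228,333,398,500)).items():
    cv2.imwrite(f"pics/fin_{n}.png",cv2.resize(f["color"][a:b,c:d,::-1],None,fx=5,fy=5,interpolation=cv2.INTER_CUBIC))
for c in("yellow","purple","green"):
    for n in("top","scene"):
        g=grab_frame(n)
        for k in blobs(g,c,25):
            M=cv2.moments(k);u,v=M["m10"]/M["m00"],M["m01"]/M["m00"]; P=ray(g,u,v,71)[:2]
            if P[0]<700: print(c,n,P)
E
```

```text
yellow top [539. 281.]
yellow scene [538.8 283.2]
purple top [ 527.8 -237.8]
purple scene [ 529.5 -236.2]
green top [472.1 281.9]
green scene [471.9 282.9]
```

View pics/fin_blue.png

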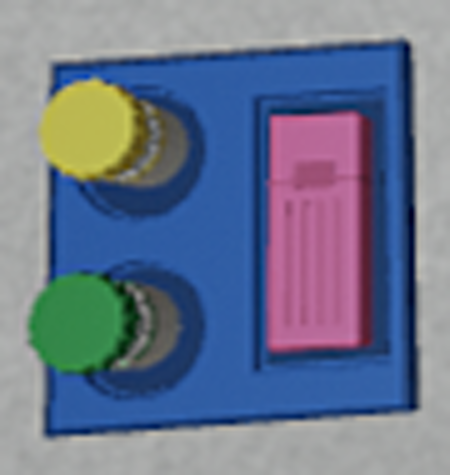

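View pics/fin_orange.png

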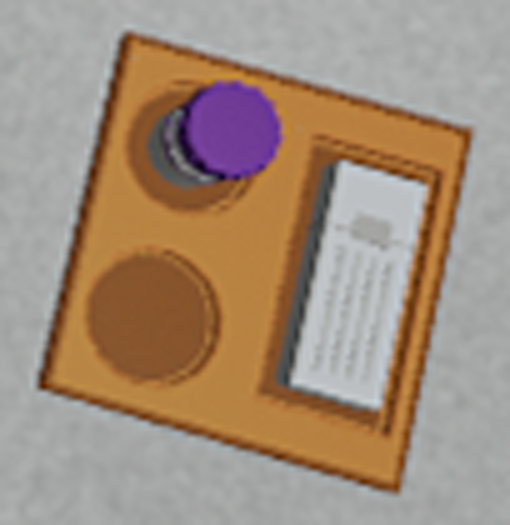

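All five items are seated inside their recesses. Red is still at top pixel (347,302), and the gripper is clear of everything. Handing in.

```bash
python3 -c "
from rig import job,sense
print(sense()['clock']); print(job.sign_off())"
```

```text
36.0
the job is handed in; nothing more can be done
None
```

I made up both kits and handed the job in at 36.0 s, against the 131 s limit.

- **Blue tray (marrow kit):** green container in the near well, yellow in the far well, and the pink mailer flat in the pocket.
- **Orange tray (blood-film kit):** purple container in the far well, and the smallest white mailer (85 x 34 mm as measured; the other two are about 117 x 45 mm) flat in the pocket.

In the last pictures:
- Both camera views put the three caps within about 2.5 mm of the measured well centres, all upright.
- Both mailers lie inside their pocket outlines.
- The red container still stands at its original pixel.
- The gripper was open and well clear of everything.

**Force reading to note:** setting the pink mailer on the pocket floor gave a brief 40.8 N vertical wrist reading. That load went through the held mailer and the fingers, not the arm or the gripper's body, and it is well under the 120 N wrist limit. No other reading I took during a placing was over 25 N.

No check failed or disagreed beyond the 2 mm or so expected from the camera calibration.

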